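Make up two lab kits from the bench stock

ROBOT

A 7-joint arm with a two-finger parallel gripper is mounted at the origin on the work surface. World frame = base frame: x ahead of the robot, y to its left, z up, the work surface at z = 0. Lengths are in m, angles in rad, forces in N, time in s.
With the tool pointing down it reaches from about 0.4 to 0.9 m from the base axis. Payload 5.5 kg.
Tool frame: the origin (TCP) lies at the very end of the fingers, on their centre line; the grasp point (between the pads) lies 19 mm behind it (robot.grasp_offset is the distance from the TCP to the grasp point, in m); x points along the fingers, z is the direction in which the jaws open and shut, and the axes are right-handed (so a half turn about x gives the same grasp; the last joint's range is limited). The gripper opens to 92 mm and grips with 3 to 60 N. Pads are 19 mm wide; open, the fingers measure 130 mm over their backs; the gripper's body (75 mm by 190 mm) begins 47 mm behind the grasp point.
Start: joints at [-0.839, 0.501, -0.427, 1.55, 0.221, 1.138, -0.21], TCP at [0.294, 0.58, 0.227] pointing down, gripper open.
Joint ranges: [-2.88, 2.88], [-0.31, 2.03], [-1.54, 1.56], [0.2, 2.42], [-1.41, 4.55], [0.19, 2.02], [-2.57, 2.57]. Speed limits (rad/s): [2.57, 2.57, 3.14, 3.14, 3.14, 3.14, 3.14].

INTERFACE

Orientations are given as a unit quaternion [x, y, z, w].
In Python, from station import robot, capture, order gives the robot as it stands.
- The arm moves only by the tool send_rows, never from a script. Its argument "commands" is a list of rows, each a list of 3 entries, a list of its own where there are three numbers: the shift along the tool's x, y, z scaled (see below), then the turn, a rotation vector about the tool's x, y, z scaled (see below), then the closure, from 0 (fully open) to 1 (shut). In form: [[[tx, ty, tz], [wx, wy, wz], grip], ...]. A call has 1 to 12 rows; each row is the pose to reach, as a shift and turn from the pose commanded when the call began, along the tool's axes at that moment, turning the shorter way round; what a row does not reach only later rows make up. The controller multiplies each number of a shift by 0.5 m and each number of a turn by pi rad. A row lasts 1/10 s, in which the tool goes at most 50 mm and 8.59 degrees, less where a joint would pass 70% of its speed; a pose out of reach is approached as far as the arm can. A call with a number of a shift or a turn outside -1 to 1 is refused whole. A call with a gripper value outside its range is refused whole. The fingers move at their own pace and stop on an object; "squeeze" is the grip in N (left out, the last holds). Time passes only in rows, so rows that repeat a pose let the fingers close. It gives the time, the measured TCP pose, the force and the opening at its end, in the units of the state.
- robot.state(): the state, without advancing time (a new reading comes with each control period).
- capture(name): name is "side" or "top"; returns a dict with "pixels" (384x512x3 uint8, blue, green, red), "fov_y" (degrees; the focal length in pixels is half the picture's height over the tangent of half this angle, whatever the lens; pixels are square), "cx", "cy" (the principal point, pixels), "rvec" (rotation vector, rad) and "tvec" (3), from world to camera coordinates, as OpenCV has them. Camera axes: x right, y down, z forward; pixel columns grow to the right and rows downward; lengths in m; the calibration is good to about 2 mm. A picture is of the moment at which its call begins. There is no depth.
- order.hand_in(): hands the job in, once; it reports no verdict.
The state is a dict: "time": time; "joint_pos": joint angles; "qvel": joint speeds; "tau": joint torques, N m; "tcp_pos": TCP position; "tool_rot": TCP orientation; "ft_force": force on the tool from outside, world axes, zero at the start; "wrist_torque": the same for the moment, N m; "grip_width": finger opening in m.
Only numpy, scipy, OpenCV 4.12 (cv2) and the standard library are available. Lean on these libraries where they do the work, as an engineer would, in place of code of your own. Each camera call takes 0.05 s, during which the arm holds its last target.

TASK

Make up the two lab kits from the stock on the bench: one post holder, the eyepiece and the grooved block go in the long tray with three compartments, the other post holder and the bored dark ring go in the short tray with two. Stand each piece upright, flat on the floor of a compartment of its own, set down gently and not dropped. Leave the reddish-brown roller and the screwdriver where they lie.

Things in the scene. Friction and masses are not known exactly. Their poses are not given: they have to be found in the camera images.
- tray_long: Long grey plastic tray, 256 mm long, 88 mm wide, 15 mm high, with three 80 mm square compartments in a row, centred at x = -84, 0 and +84 mm, y = 0. Fixed to the bench; it may lie on either side of the stock. Origin at the centre of its underside, x along its length, y across it, z up. Floor 5 mm thick, walls and dividers 4 mm thick and 10 mm high above the floor (rim 15 mm above the bench). 
- tray_short: Short grey plastic tray, 172 mm long, 88 mm wide, 15 mm high, with two 80 mm square compartments, centred at x = -42 and +42 mm, y = 0. Fixed to the bench; it may lie on either side of the stock. Origin at the centre of its underside, x along its length, y across it, z up. Floor 5 mm thick, walls and dividers 4 mm thick and 10 mm high above the floor (rim 15 mm above the bench). 
- post_a: Post holder, one of two identical ones (either may go in either kit): steel disc foot 50 mm in diameter and 10 mm thick with an upright round post 16 mm in diameter on its centre, 66 mm tall in all, about 0.2 kg. Stands on the bench. Origin at the centre of the underside, z up.
- post_b: Post holder, one of two identical ones (either may go in either kit): steel disc foot 50 mm in diameter and 10 mm thick with an upright round post 16 mm in diameter on its centre, 66 mm tall in all, about 0.2 kg. Stands on the bench. Origin at the centre of the underside, z up.
- eyepiece: Black eyepiece standing on its wide end: 50 mm in diameter up to 22 mm height, narrowing to 32 mm diameter from 26 mm up to its flat glass top at 59 mm; about 0.15 kg. Origin at the centre of the underside, z up.
- block: Plain aluminium block 54 mm long (x), 40 mm wide (y) and 45 mm high, with a groove 16 mm wide and 12 mm deep along x in its top; about 0.22 kg. Origin at the centre of the underside, z up. On the bench its x is within 0.5 rad of the world x; grip it across its 40 mm width.
- ring: Dark steel ring lying flat with its bore upright: 56 mm outside diameter, 32 mm bore right through, 45 mm high, about 0.35 kg. Origin at the centre of the underside, z up.
- roller: Bystander among the stock: reddish-brown solid-looking roller standing on end, 50 mm in diameter, 70 mm tall, with only a small 12 mm bore mark on top. Not part of any kit. Origin at the centre of the underside, z up.
- screwdriver: Bystander: screwdriver 190 mm long lying across the far side of the stock, up to about 35 mm high. Origin near its middle on its underside, x along it.

How it is judged:
By the outcome, as a careful person would: the job done as asked, in the order asked, and still so for the second after the job is handed in, with the robot touching nothing.
It also fails if it takes over 134 s, if anything falls off the work surface, if the arm or the gripper's body presses on something with over 40 N, if the wrist force passes 120 N, or if a joint passes its speed limit or range.

## Working session

There is one attempt and no reset: what is moved stays moved. The work goes in short steps, Python scripts to look and compute and a tool call to move; the robot and the scene stay as the last step left them, time stands still between calls to the robot, and variables do not carry over. Pictures are saved under pics/ and viewed, and the job is handed in when it is done.

Besides the shell and the picture viewer there is one more tool, called after "Request:" by a JSON object that holds its "name" and its "arguments", one argument or row to a line. send_rows: Moves the arm, as the interface text tells. Shifts and turns lie within -1 to 1; 1 stands for 0.5 m of shift or pi rad of turn. Its arguments: {"type":"object","properties":{"commands":{"type":"array","items":{"type":"array"}},"squeeze":{"type":"number"}},"required":["commands"]}

```bash
ls; mkdir -p pics
python3 - <<'E'
from station import robot,capture,order
import cv2,pickle
print(robot.state())
print([a for a in dir(robot) if a[0]!='_'], robot.grasp_offset)
for n in('side','top'):
    c=capture(n); cv2.imwrite(f'pics/{n}0.png',c['pixels']); pickle.dump(c,open(f'{n}0.pkl','wb'))
    print(n,{k:v for k,v in c.items() if k!='pixels'})
E
```

```text
pics
{'time': 0.0, 'joint_pos': array([-0.83879343,  0.50186078, -0.42673515,  1.55145275,  0.22081632,
        1.13829024, -0.21029731]), 'qvel': array([ 7.98481443e-05, -2.11922733e-03, -1.29049102e-03,  7.07328641e-04,
       -1.83250527e-03, -7.04738958e-04, -6.94273221e-05]), 'tau': array([-2.93304947e-04, -5.66589546e+01, -5.81651956e+00, -2.79115713e+01,
       -6.86263014e-02,  3.08216270e-02,  2.04237854e-04]), 'tcp_pos': array([0.29343947, 0.57920783, 0.22566415]), 'tool_rot': array([-0.37055386,  0.60304908,  0.36984799,  0.60185888]), 'ft_force': array([ 0.15638277,  0.08023135, -0.49581424]), 'wrist_torque': array([-0.06347732,  0.03806376, -0.05094359]), 'grip_width': 0.09182651754231437}
['IKError', 'grasp_offset', 'state'] 0.0188
side {'fov_y': 57.966200119302435, 'cx': 258.7568028239616, 'cy': 191.9808015110204, 'rvec': array([ 0.67320947, -2.58551479,  1.21349935]), 'tvec': array([0.55194628, 0.2362894 , 0.5817965 ])}
top {'fov_y': 50.81883407590885, 'cx': 254.3067166482407, 'cy': 195.3315470219831, 'rvec': array([ 2.09294462, -2.1427042 ,  0.2028514 ]), 'tvec': array([0.02952472, 0.60280746, 0.87399481])}
```

View pics/top0.png

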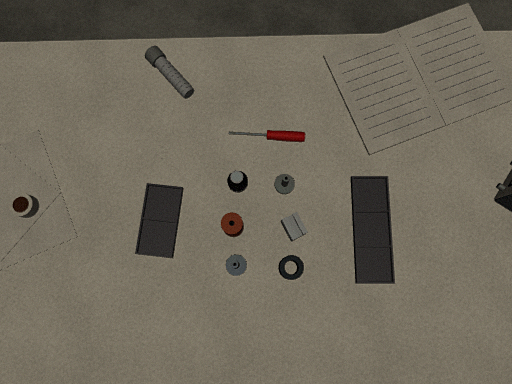

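View pics/side0.png

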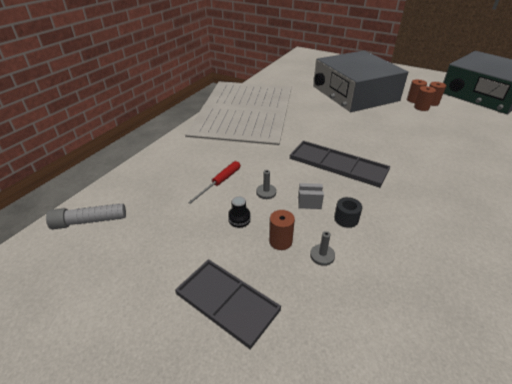

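The top view shows the short tray at about (160,220) and the long tray at (372,230). The stock is an eyepiece (237,181), posts (285,183) and (236,265), roller (232,224), block (292,227) and ring (291,267). Next I'll enlarge crops to measure.

```bash
cat > h.py <<'E'
import numpy as np,cv2,pickle
def K(c):
    f=192/np.tan(np.radians(c['fov_y']/2)); return np.array([[f,0,c['cx']],[0,f,c['cy']],[0,0,1.]])
def proj(c,P):
    return cv2.projectPoints(np.asarray(P,float).reshape(-1,1,3),c['rvec'],c['tvec'],K(c),None)[0].reshape(-1,2)
def unproj(c,uv,z):
    R=cv2.Rodrigues(c['rvec'])[0]; o=-R.T@c['tvec']
    d=R.T@np.linalg.solve(K(c),np.array([uv[0],uv[1],1.])); return o+d*(z-o[2])/d[2]
def load(n): return pickle.load(open(n+'.pkl','rb'))
def crop(c,x,y,w,h,s,fn,gain=1.6):
    im=c['pixels'][y:y+h,x:x+w]; im=cv2.convertScaleAbs(im,alpha=gain)
    im=cv2.resize(im,None,fx=s,fy=s,interpolation=cv2.INTER_NEAREST)
    for k in range(0,w,10): cv2.putText(im,str(x+k),(k*s,8),0,.3,(0,255,255),1); cv2.line(im,(k*s,10),(k*s,14),(0,255,255),1)
    for k in range(0,h,10): cv2.putText(im,str(y+k),(0,k*s+4),0,.3,(0,255,255),1)
    cv2.imwrite(fn,im)
E
python3 - <<'E'
from h import *
t=load('top0'); s=load('side0')
for c in (t,s):
    R=cv2.Rodrigues(c['rvec'])[0]; print('cam',-R.T@c['tvec'])
for n,uv,z in [('eye',(237,177),.059),('postA',(285,181),.066),('postB',(236,265),.066),('roller',(232,223),.07),('block',(292,227),.045),('ring',(291,267),.045),('T',(160,220),.015),('L',(372,230),.015)]:
    print(n,unproj(t,uv,z).round(3))
crop(t,215,160,100,130,6,'pics/tc.png') if 0 else crop(t,215,165,100,60,8,'pics/tc1.png')
crop(t,215,210,100,75,8,'pics/tc2.png')
E
```

```text
cam [0.42333293 0.01448553 0.97400968]
cam [0.34239439 0.52797971 0.55042534]
eye [0.648 0.055 0.059]
postA [ 0.634 -0.056  0.066]
postB [0.446 0.059 0.066]
roller [0.539 0.067 0.07 ]
block [ 0.53  -0.07   0.045]
ring [ 0.439 -0.064  0.045]
T [0.557 0.242 0.015]
L [ 0.521 -0.262  0.015]
```

View pics/tc1.png

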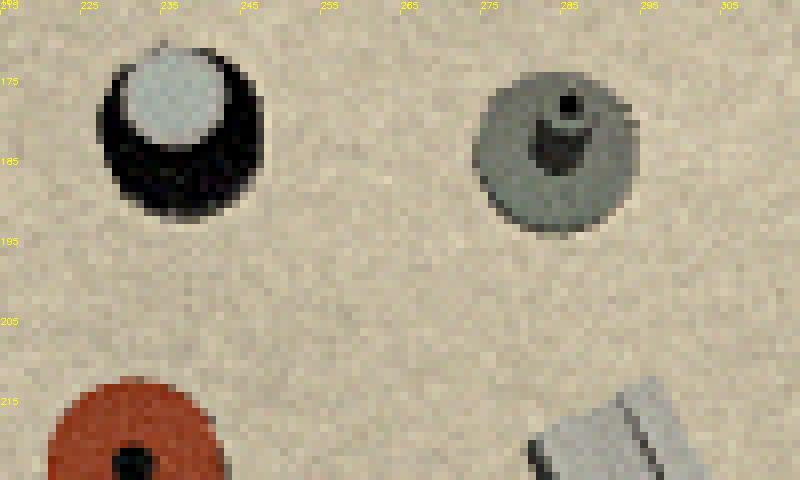

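View pics/tc2.png

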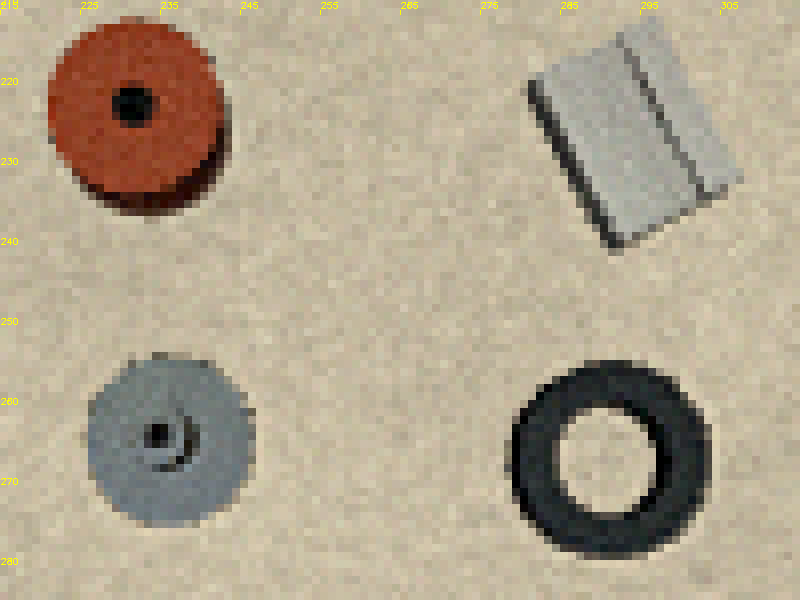

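```bash
cat > fit.py <<'E'
from h import *
from scipy.optimize import minimize
def circ(r,z,n=48):
    a=np.linspace(0,2*np.pi,n,endpoint=False); return np.c_[r*np.cos(a),r*np.sin(a),0*a+z]
def box(l,w,z0,z1): return np.array([[x,y,z] for x in(-l/2,l/2) for y in(-w/2,w/2) for z in(z0,z1)])
def cyl(r0,z0,r1,z1): return np.r_[circ(r0,z0),circ(r1,z1)]
M={'post':[cyl(.025,0,.025,.01),cyl(.008,.01,.008,.066)],
'eye':[cyl(.025,0,.025,.022),cyl(.025,.022,.016,.026),cyl(.016,.026,.016,.059)],
'block':[box(.054,.040,0,.045)],'ring':[cyl(.028,0,.028,.045)],'roller':[cyl(.025,0,.025,.07)],
'L':[box(.256,.088,0,.015)],'S':[box(.172,.088,0,.015)]}
def render(c,parts,p,win,S=8):
    x0,y0,w,h=win; im=np.zeros((h*S,w*S),np.uint8)
    ct,st=np.cos(p[2]),np.sin(p[2]); R=np.array([[ct,-st,0],[st,ct,0],[0,0,1]])
    for q in parts:
        uv=proj(c,q@R.T+[p[0],p[1],p[3] if len(p)>3 else 0])
        uv=(uv+.5-[x0,y0])*S-.5
        cv2.fillConvexPoly(im,cv2.convexHull(np.round(uv*16).astype(np.int32)),255,shift=4)
    return cv2.resize(im,(w,h),interpolation=cv2.INTER_AREA)/255.
def segment(c,parts,p,pad=12,thr=None):
    P=np.vstack(parts); ct,st=np.cos(p[2]),np.sin(p[2]); R=np.array([[ct,-st,0],[st,ct,0],[0,0,1]])
    uv=proj(c,P@R.T+[p[0],p[1],p[3] if len(p)>3 else 0]); lo=np.floor(uv.min(0)).astype(int)-pad; hi=np.ceil(uv.max(0)).astype(int)+pad
    lo=np.maximum(lo,0); hi=np.minimum(hi,[512,384])
    win=(lo[0],lo[1],hi[0]-lo[0],hi[1]-lo[1])
    im=c['pixels'][lo[1]:hi[1],lo[0]:hi[0]].astype(float)
    b=np.r_[im[:3].reshape(-1,3),im[-3:].reshape(-1,3),im[:,:3].reshape(-1,3),im[:,-3:].reshape(-1,3)]
    md=np.median(b,0); sd=np.maximum(1.48*np.median(abs(b-md),0),2)
    d=np.sqrt((((im-md)/sd)**2).mean(2)); m=(d>(thr or 2.6)).astype(np.uint8)
    m=cv2.morphologyEx(m,cv2.MORPH_OPEN,np.ones((2,2),np.uint8))
    n,l,s,cen=cv2.connectedComponentsWithStats(m)
    # component most overlapping guess
    g=render(c,parts,p,win); k=max(range(1,n),key=lambda i:g[l==i].sum())
    m=(l==k).astype(np.uint8)
    cs,_=cv2.findContours(m,cv2.RETR_EXTERNAL,cv2.CHAIN_APPROX_NONE); cv2.drawContours(m,cs,-1,1,-1)
    return win,m.astype(float)
def fit(cams,kind,p,yaw=False):
    parts=M[kind]; seg=[segment(c,parts,list(p)) for c in cams]
    def cost(q):
        pp=[q[0]/1000,q[1]/1000,q[2]/50 if yaw else p[2]]+list(p[3:])
        return sum(abs(render(c,parts,pp,w)-m).sum() for c,(w,m) in zip(cams,seg))
    q0=[p[0]*1000,p[1]*1000]+([p[2]*50] if yaw else [])
    best=None
    for it in range(2):
        sim=np.array([q0]+[np.array(q0)+d for d in np.eye(len(q0))*(8 if it==0 else 3)])
        r=minimize(cost,q0,method='Nelder-Mead',options=dict(initial_simplex=sim,xatol=.05,fatol=.05)); q0=r.x
    return np.r_[r.x[:2]/1000,(r.x[2]/50 if yaw else p[2])],r.fun,[m.sum() for _,m in seg]
E
python3 - <<'E'
from fit import *
t=load('top0'); s=load('side0')
G={'eye':('eye',[.648,.055,0]),'postA':('post',[.634,-.056,0]),'postB':('post',[.446,.059,0]),'roller':('roller',[.539,.067,0]),
'block':('block',[.53,-.07,.45]),'ring':('ring',[.439,-.064,0]),'S':('S',[.557,.242,1.45]),'L':('L',[.521,-.262,1.6])}
for n,(k,p) in G.items():
    yaw=k in('block','S','L')
    for nm,cs in (('both',[t,s]),('top',[t]),('side',[s])):
        r,f,m=fit(cs,k,p,yaw); print(n,nm,r.round(4),round(f,1),m)
E
```

```text
eye both [0.6469 0.0563 0.    ] 209.9 [np.float64(296.0), np.float64(604.0)]
eye top [0.6455 0.0534 0.    ] 105.2 [np.float64(296.0)]
eye side [0.6458 0.0598 0.    ] 32.9 [np.float64(604.0)]
postA both [ 0.6396 -0.0597  0.    ] 107.0 [np.float64(360.0), np.float64(405.0)]
postA top [ 0.6383 -0.061   0.    ] 24.8 [np.float64(360.0)]
postA side [ 0.6392 -0.0549  0.    ] 36.8 [np.float64(405.0)]
postB both [0.4466 0.0631 0.    ] 120.9 [np.float64(384.0), np.float64(603.0)]
postB top [0.4455 0.0601 0.    ] 24.5 [np.float64(384.0)]
postB side [0.4466 0.0651 0.    ] 38.4 [np.float64(603.0)]
roller both [0.5376 0.0679 0.    ] 137.8 [np.float64(467.0), np.float64(992.0)]
roller top [0.5368 0.0658 0.    ] 23.3 [np.float64(467.0)]
roller side [0.5376 0.0707 0.    ] 61.8 [np.float64(992.0)]
block both [ 0.5305 -0.0706  0.4781] 382.1 [np.float64(155.0), np.float64(649.0)]
block top [ 0.5261 -0.0754  0.6362] 312.6 [np.float64(155.0)]
block side [ 0.5308 -0.0703  0.4861] 28.2 [np.float64(649.0)]
ring both [ 0.437  -0.0656  0.    ] 123.6 [np.float64(543.0), np.float64(777.0)]
ring top [ 0.4365 -0.0672  0.    ] 35.5 [np.float64(543.0)]
ring side [ 0.4373 -0.0619  0.    ] 40.4 [np.float64(777.0)]
S both [0.557  0.2459 3.0072] 356.1 [np.float64(2661.0), np.float64(4945.0)]
S top [0.5575 0.2432 3.0056] 49.6 [np.float64(2661.0)]
S side [0.5568 0.2474 3.0126] 158.3 [np.float64(4945.0)]
L both [ 0.5248 -0.2649  3.121 ] 251.1 [np.float64(2665.0), np.float64(2113.0)]
L top [ 0.4907 -0.2649  3.1178] 39.4 [np.float64(2665.0)]
L side [ 0.5247 -0.2591  3.117 ] 84.6 [np.float64(2113.0)]
```

```bash
cat > mv.py <<'E'
from station import robot
import numpy as np,sys
from scipy.spatial.transform import Rotation as R
def plan(p,jaw):
    """p: target TCP; jaw: world angle of tool z. prints scaled shift, turn"""
    s=robot.state(); R0=R.from_quat(s['tool_rot'])
    best=None
    for a in(jaw,jaw+np.pi):
        z=np.array([np.cos(a),np.sin(a),0]); x=np.array([0,0,-1.]); y=np.cross(z,x)
        Rt=R.from_matrix(np.c_[x,y,z]); v=(R0.inv()*Rt).as_rotvec()
        if best is None or np.linalg.norm(v)<np.linalg.norm(best): best=v
    d=R0.inv().apply(np.array(p)-s['tcp_pos'])
    print('t',s['time'].__round__(2),'pos',s['tcp_pos'].round(4),'jaw',np.degrees(np.arctan2(*R0.as_matrix()[[1,0],2])).round(1),'w',round(s['grip_width'],4),'f',s['ft_force'].round(1))
    print('shift',(d/.5).round(4),'turn',(best/np.pi).round(4),'dist',np.linalg.norm(d).round(3),'rotdeg',np.degrees(np.linalg.norm(best)).round(1),'j',s['joint_pos'].round(2))
if __name__=='__main__':
    a=list(map(float,sys.argv[1:])); plan(a[:3],np.radians(a[3]))
E
python3 mv.py .639 -.058 .16 90
python3 - <<'E'
from fit import *
t=load('top0'); s=load('side0')
for k,p in(('S',[.557,.245,-.134]),('L',[.525,-.262,-.02])):
  for cs in([t,s],[t],[s]):
    r,f,m=fit(cs,k,p,True); print(k,r.round(4),round(f,1),m)
E
```

```text
t 0.1 pos [0.2934 0.5793 0.2258] jaw 63.1 w 0.0917 f [-0.4  0.4 -0.8]
shift [ 0.1329 -1.1925 -0.8247] turn [-0.1492 -0.0005 -0.0002] dist 0.728 rotdeg 26.9 j [-0.84  0.5  -0.43  1.55  0.22  1.14 -0.21]
S [ 0.5568  0.2456 -0.1331] 403.2 [np.float64(2809.0), np.float64(4945.0)]
S [ 0.5562  0.243  -0.1343] 88.3 [np.float64(2809.0)]
S [ 0.5569  0.2475 -0.1337] 156.3 [np.float64(4945.0)]
L [ 0.5237 -0.2653 -0.0235] 373.2 [np.float64(4263.0), np.float64(2383.0)]
L [ 0.5233 -0.2658 -0.0246] 102.1 [np.float64(4263.0)]
L [ 0.5243 -0.258  -0.0214] 146.9 [np.float64(2383.0)]
```

Request:
{"name": "send_rows", "arguments": {
  "commands": [
    [[0,-0.02,-0.014],[0,0,0],0],
    [[0,-0.07,-0.048],[-0.01,0,0],0],
    [[0.01,-0.14,-0.097],[-0.02,0,0],0],
    [[0.01,-0.21,-0.145],[-0.03,0,0],0],
    [[0.02,-0.28,-0.194],[-0.04,0,0],0],
    [[0.02,-0.35,-0.242],[-0.05,0,0],0],
    [[0.03,-0.42,-0.29],[-0.06,0,0],0],
    [[0.03,-0.49,-0.339],[-0.07,0,0],0],
    [[0.04,-0.56,-0.387],[-0.08,0,0],0],
    [[0.04,-0.63,-0.436],[-0.09,0,0],0],
    [[0.05,-0.7,-0.484],[-0.1,0,0],0],
    [[0.05,-0.77,-0.533],[-0.11,0,0],0]
  ],
  "squeeze": 30
}}

```text
time: 1.3
tcp_pos: [0.5167, 0.1653, 0.2012]
tool_rot: [-0.468, 0.53, 0.468, 0.529]
ft_force: [-0.6, 0.4, -0.8]
grip_width: 0.0918
```

```bash
python3 mv.py .639 -.058 .13 90
```

```text
t 1.3 pos [0.5167 0.1653 0.2012] jaw 83.0 w 0.0918 f [-0.6  0.4 -0.8]
shift [ 0.1424 -0.2975 -0.4132] turn [-0.0391 -0.0002 -0.0003] dist 0.264 rotdeg 7.0 j [-0.07  0.33 -0.35  1.85  0.13  0.99  0.97]
```

Request:
{"name": "send_rows", "arguments": {
  "commands": [
    [[0.01,-0.03,-0.04],[-0.005,0,0],0],
    [[0.03,-0.08,-0.11],[-0.01,0,0],0],
    [[0.05,-0.13,-0.18],[-0.02,0,0],0],
    [[0.08,-0.18,-0.25],[-0.03,0,0],0],
    [[0.11,-0.23,-0.32],[-0.039,0,0],0],
    [[0.13,-0.27,-0.375],[-0.039,0,0],0],
    [[0.14,-0.29,-0.403],[-0.039,0,0],0],
    [[0.1424,-0.2975,-0.4132],[-0.039,0,0],0],
    [[0.1424,-0.2975,-0.4132],[-0.039,0,0],0]
  ]
}}

```text
time: 2.2
tcp_pos: [0.6386, -0.0548, 0.1305]
tool_rot: [-0.499, 0.5, 0.5, 0.5]
ft_force: [0.7, 0.2, 0.1]
grip_width: 0.0915
```

```bash
python3 mv.py .639 -.058 .045 90
python3 - <<'E'
from station import capture
from h import *
c=capture('side'); pickle.dump(c,open('side1.pkl','wb')); crop(c,200,100,150,112,5,'pics/s1.png')
print(proj(c,[[.639,-.058,.13],[.639,-.012,.13],[.639,-.104,.13],[.639,-.058,.066]]).round(1))
E
```

```text
t 2.2 pos [ 0.6386 -0.0548  0.1305] jaw 89.9 w 0.0915 f [0.7 0.2 0.1]
shift [ 0.171  -0.0008 -0.0066] turn [-0.0003  0.0002 -0.0002] dist 0.086 rotdeg 0.1 j [ 0.24  0.57 -0.26  1.66  0.17  0.94  1.48]
[[268.7 148.5]
 [258.7 158.6]
 [277.9 139.1]
 [268.  171.6]]
```

View pics/s1.png

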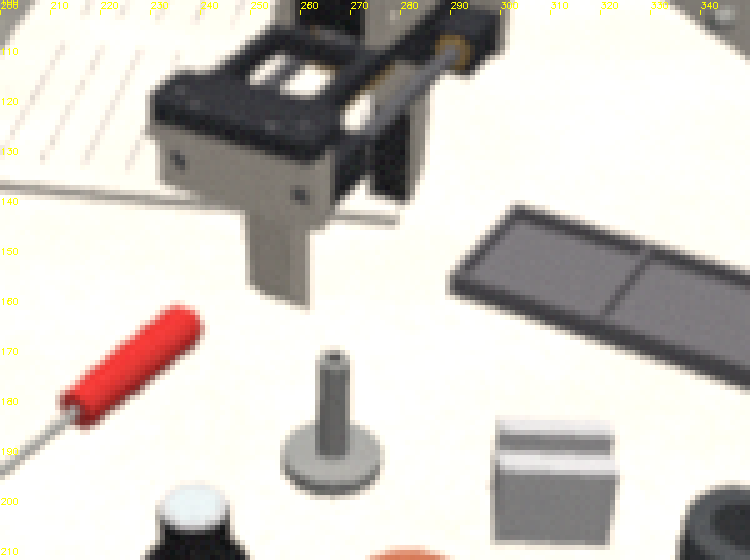

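Run:
```python
from h import *
c=load('side1')
for y in (.010,-.009,-.1008,-.12):
    print(y,proj(c,[[.6481,y,.1305],[.6291,y,.1305]]).round(1).tolist())
t=load('top0'); print(unproj(t,(254.3,190),0))
```

```text
0.01 [[249.8, 162.3], [257.7, 164.9]]
-0.009 [[254.3, 157.9], [262.1, 160.4]]
-0.1008 [[273.8, 138.5], [281.1, 140.6]]
-0.12 [[277.5, 134.8], [284.8, 136.9]]
[0.62827049 0.01512037 0.        ]
```

Projected finger edges match the side picture: about (274,139) and (282,141) for the far finger. I therefore trust the side camera more in y. The post stands under the gripper, so I descend.

Request:
{"name": "send_rows", "arguments": {
  "commands": [
    [[0.02,0,0],[0,0,0],0],
    [[0.06,0,0],[0,0,0],0],
    [[0.1,0,0],[0,0,0],0],
    [[0.14,0,0],[0,0,0],0],
    [[0.17,0,0],[0,0,0],0],
    [[0.19,0,0],[0,0,0],0],
    [[0.2,0,0],[0,0,0],0],
    [[0.2,0,0],[0,0,0],0.4],
    [[0.2,0,0],[0,0,0],0.7],
    [[0.2,0,0],[0,0,0],0.8],
    [[0.2,0,0],[0,0,0],0.9],
    [[0.2,0,0],[0,0,0],1]
  ],
  "squeeze": 30
}}

```text
time: 3.45
tcp_pos: [0.6393, -0.0552, 0.0311]
tool_rot: [-0.5, 0.5, 0.5, 0.5]
ft_force: [-0.2, 0.7, 0.3]
grip_width: 0.0563
```

Request:
{"name": "send_rows", "arguments": {
  "commands": [
    [[0,0,0],[0,0,0],1],
    [[0,0,0],[0,0,0],1],
    [[0,0,0],[0,0,0],1],
    [[0,0,0],[0,0,0],1]
  ]
}}

```text
time: 3.85
tcp_pos: [0.6389, -0.0551, 0.0305]
tool_rot: [-0.5, 0.5, 0.5, 0.5]
ft_force: [0.6, -1.2, -0.6]
grip_width: 0.0247
```

Request:
{"name": "send_rows", "arguments": {
  "commands": [
    [[0,0,0],[0,0,0],1],
    [[0,0,0],[0,0,0],1],
    [[0,0,0],[0,0,0],1],
    [[0,0,0],[0,0,0],1]
  ]
}}

```text
time: 4.25
tcp_pos: [0.6389, -0.0553, 0.0305]
tool_rot: [-0.5, 0.5, 0.5, 0.5]
ft_force: [0.7, -0.5, -0.6]
grip_width: 0.0148
```

```bash
python3 mv.py .608 -.261 .15 88.7
```

```text
t 4.25 pos [ 0.6389 -0.0553  0.0305] jaw 90.0 w 0.0148 f [ 0.7 -0.5 -0.6]
shift [-0.239   0.0615 -0.4115] turn [ 0.007 -0.    -0.   ] dist 0.24 rotdeg 1.3 j [ 0.21  0.7  -0.23  1.7   0.21  0.77  1.45]
```

Request:
{"name": "send_rows", "arguments": {
  "commands": [
    [[-0.01,0,0],[0,0,0],1],
    [[-0.04,0,0],[0,0,0],1],
    [[-0.08,0,0],[0,0,0],1],
    [[-0.11,0.005,-0.03],[0,0,0],1],
    [[-0.12,0.015,-0.1],[0.002,0,0],1],
    [[-0.12,0.025,-0.17],[0.004,0,0],1],
    [[-0.12,0.035,-0.24],[0.005,0,0],1],
    [[-0.12,0.045,-0.31],[0.006,0,0],1],
    [[-0.12,0.055,-0.37],[0.007,0,0],1],
    [[-0.12,0.06,-0.4],[0.007,0,0],1],
    [[-0.12,0.0615,-0.4115],[0.007,0,0],1],
    [[-0.12,0.0615,-0.4115],[0.007,0,0],1]
  ]
}}

```text
time: 5.45
tcp_pos: [0.608, -0.261, 0.0909]
tool_rot: [-0.494, 0.506, 0.494, 0.506]
ft_force: [-0.1, 0.5, -1.6]
grip_width: 0.0148
```

```bash
python3 mv.py .608 -.261 .0365 88.7
python3 - <<'E'
from station import capture
from h import *
c=capture('side'); pickle.dump(c,open('side2.pkl','wb')); crop(c,260,70,150,120,5,'pics/s2.png')
c=capture('top'); crop(c,315,160,100,75,8,'pics/t2.png')
E
```

```text
t 5.45 pos [ 0.608  -0.261   0.0909] jaw 88.7 w 0.0148 f [-0.1  0.5 -1.6]
shift [ 1.087e-01  1.000e-04 -0.000e+00] turn [-0.0002  0.0001  0.0001] dist 0.054 rotdeg 0.1 j [ 0.53  0.64 -0.23  1.62  0.17  0.89  1.78]
```

View pics/s2.png

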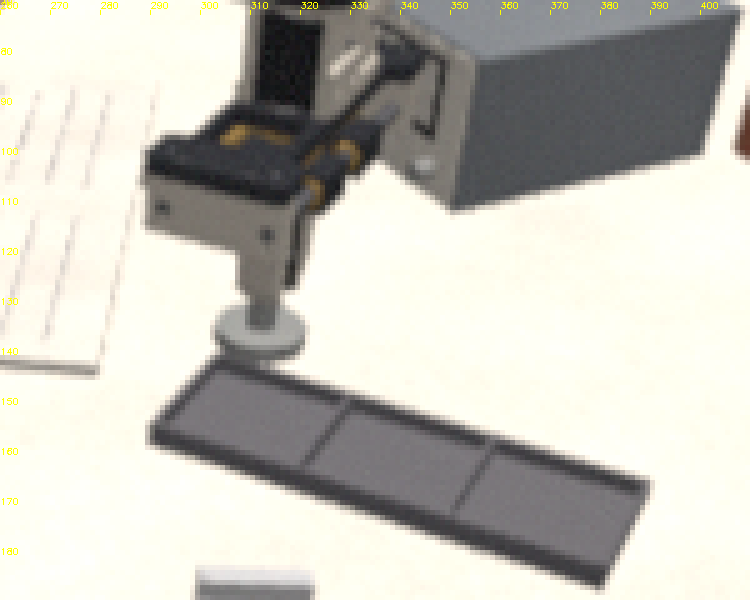

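Run:
```python
from fit import *
c=load('side2')
print(unproj(c,(350,112),0))
im=cv2.resize(c['pixels'],None,fx=5,fy=5,interpolation=0)
p=proj(c,circ(.025,.005)+[.608,-.261,0]); cv2.polylines(im,[np.int32((p+.5)*5)],True,(0,0,255))
p=proj(c,circ(.025,.060)+[.608,-.261,0]); cv2.polylines(im,[np.int32((p+.5)*5)],True,(0,255,255))
cv2.imwrite('pics/s2b.png',im[350:950,1300:2050])
```

```text
[ 0.59470136 -0.58183304  0.        ]
```

View pics/s2b.png

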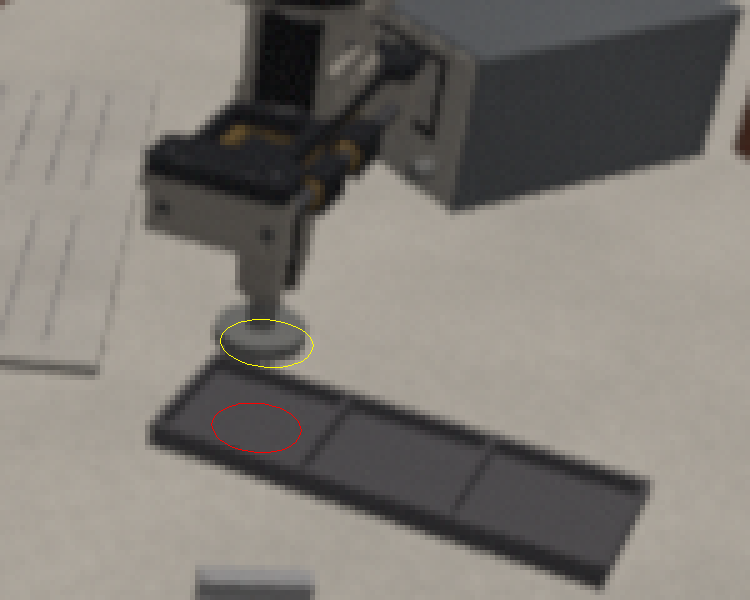

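Request:
{"name": "send_rows", "arguments": {
  "commands": [
    [[0.015,0,0],[0,0,0],1],
    [[0.04,0,0],[0,0,0],1],
    [[0.065,0,0],[0,0,0],1],
    [[0.085,0,0],[0,0,0],1],
    [[0.095,0,0],[0,0,0],1],
    [[0.1,0,0],[0,0,0],1],
    [[0.104,0,0],[0,0,0],1],
    [[0.106,0,0],[0,0,0],1],
    [[0.108,0,0],[0,0,0],1],
    [[0.11,0,0],[0,0,0],1],
    [[0.11,0,0],[0,0,0],1]
  ]
}}

```text
time: 6.65
tcp_pos: [0.6081, -0.2609, 0.0356]
tool_rot: [-0.494, 0.506, 0.494, 0.506]
ft_force: [0.1, -0.3, -2.4]
grip_width: 0.0149
```

Request:
{"name": "send_rows", "arguments": {
  "commands": [
    [[0.001,0,0],[0,0,0],1],
    [[0.001,0,0],[0,0,0],1],
    [[0.002,0,0],[0,0,0],1],
    [[0.002,0,0],[0,0,0],1]
  ]
}}

```text
time: 7.05
tcp_pos: [0.6083, -0.261, 0.0354]
tool_rot: [-0.494, 0.506, 0.494, 0.506]
ft_force: [-2.0, 0.4, 5.2]
grip_width: 0.0149
```

Request:
{"name": "send_rows", "arguments": {
  "commands": [
    [[0,0,0],[0,0,0],0.7],
    [[0,0,0],[0,0,0],0.4],
    [[0,0,0],[0,0,0],0.4],
    [[0,0,0],[0,0,0],0.4],
    [[-0.02,0,0],[0,0,0],0.2],
    [[-0.06,0,0],[0,0,0],0],
    [[-0.11,0,0],[0,0,0],0],
    [[-0.16,0,0],[0,0,0],0],
    [[-0.19,0,0],[0,0,0],0],
    [[-0.2,0,0],[0,0,0],0]
  ]
}}

```text
time: 8.05
tcp_pos: [0.6094, -0.2613, 0.1371]
tool_rot: [-0.496, 0.505, 0.493, 0.506]
ft_force: [0.5, -0.1, 0.7]
grip_width: 0.0893
```

```bash
python3 mv.py .646 .059 .11 90
python3 - <<'E'
from station import capture
from h import *
c=capture('side'); pickle.dump(c,open('side3.pkl','wb')); crop(c,260,70,150,120,5,'pics/s3.png')
E
```

```text
t 8.05 pos [ 0.6094 -0.2613  0.1371] jaw 88.7 w 0.0893 f [ 0.5 -0.1  0.7]
shift [ 0.0536 -0.0584  0.6423] turn [-0.0072 -0.0005  0.0011] dist 0.324 rotdeg 1.3 j [ 0.53  0.59 -0.24  1.6   0.16  0.97  1.79]
```

View pics/s3.png

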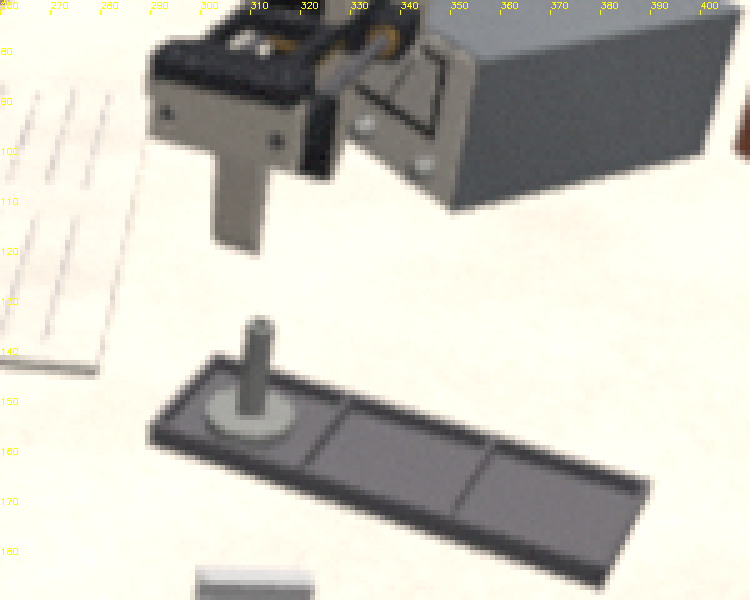

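The post holder stands upright in the +x compartment at (310,152). Next is the eyepiece.

Request:
{"name": "send_rows", "arguments": {
  "commands": [
    [[0,-0.003,0.03],[0,0,0],0],
    [[0,-0.01,0.09],[0,0,0],0],
    [[0,-0.015,0.16],[-0.002,0,0],0],
    [[0.01,-0.02,0.24],[-0.004,0,0],0],
    [[0.01,-0.03,0.32],[-0.005,0,0],0],
    [[0.02,-0.037,0.4],[-0.006,0,0],0],
    [[0.03,-0.045,0.48],[-0.0072,0,0],0],
    [[0.04,-0.05,0.55],[-0.0072,0,0],0],
    [[0.05,-0.055,0.6],[-0.0072,0,0],0],
    [[0.053,-0.058,0.63],[-0.0072,0,0],0],
    [[0.0536,-0.0584,0.6423],[-0.0072,0,0],0],
    [[0.0536,-0.0584,0.6423],[-0.0072,0,0],0]
  ]
}}

```text
time: 9.3
tcp_pos: [0.644, 0.0601, 0.1071]
tool_rot: [-0.5, 0.5, 0.501, 0.499]
ft_force: [-0.5, -0.8, -0.1]
grip_width: 0.0919
```

```bash
python3 mv.py .646 .059 .033 90
python3 - <<'E'
from station import capture
from h import *
c=capture('side'); pickle.dump(c,open('side4.pkl','wb')); crop(c,190,110,150,120,5,'pics/s4.png')
E
```

```text
t 9.3 pos [0.644  0.0601 0.1071] jaw 90.1 w 0.0919 f [-0.5 -0.8 -0.1]
shift [ 0.1481 -0.0042 -0.0022] turn [ 0.0003 -0.     -0.0004] dist 0.074 rotdeg 0.1 j [ 0.07  0.61 -0.28  1.65  0.2   0.91  1.28]
```

View pics/s4.png

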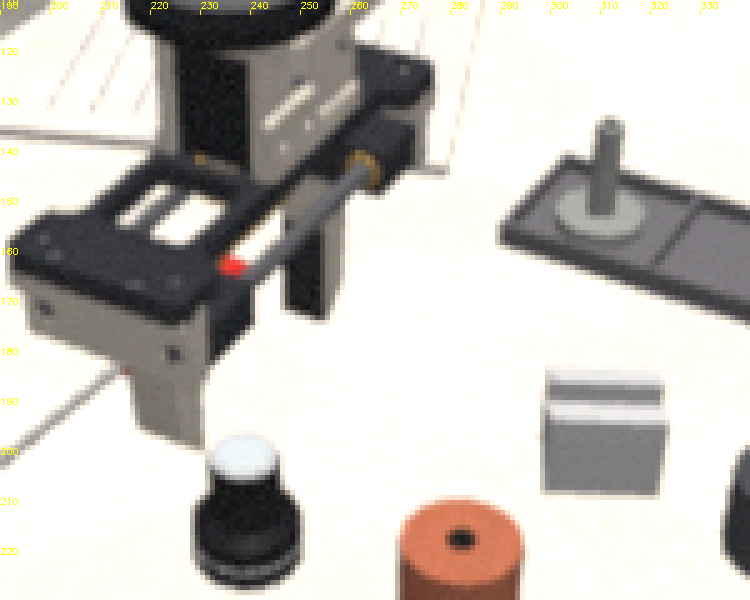

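Run:
```python
from h import *
c=load('side4'); print(proj(c,[.646,.059,.059]), unproj(c,(238.2,200.7),.059))
```

```text
[[239.52829012 201.5212565 ]] [0.64987688 0.05812474 0.059     ]
```

Request:
{"name": "send_rows", "arguments": {
  "commands": [
    [[0.02,-0.003,0],[0,0,0],0],
    [[0.05,-0.004,-0.002],[0,0,0],0],
    [[0.08,-0.004,-0.002],[0,0,0],0],
    [[0.11,-0.004,-0.002],[0,0,0],0],
    [[0.13,-0.004,-0.002],[0,0,0],0],
    [[0.142,-0.004,-0.002],[0,0,0],0],
    [[0.148,-0.004,-0.002],[0,0,0],0],
    [[0.148,-0.004,-0.002],[0,0,0],0.4],
    [[0.148,-0.004,-0.002],[0,0,0],0.5],
    [[0.148,-0.004,-0.002],[0,0,0],0.55],
    [[0.148,-0.004,-0.002],[0,0,0],0.6],
    [[0.148,-0.004,-0.002],[0,0,0],1]
  ],
  "squeeze": 25
}}

```text
time: 10.55
tcp_pos: [0.6468, 0.0586, 0.0341]
tool_rot: [-0.5, 0.5, 0.5, 0.5]
ft_force: [-0.6, 0.1, 0.5]
grip_width: 0.0567
```

Request:
{"name": "send_rows", "arguments": {
  "commands": [
    [[0,0,0],[0,0,0],1],
    [[0,0,0],[0,0,0],1],
    [[0,0,0],[0,0,0],1],
    [[0,0,0],[0,0,0],1],
    [[0,0,0],[0,0,0],1]
  ]
}}

```text
time: 11.05
tcp_pos: [0.6465, 0.0583, 0.0337]
tool_rot: [-0.5, 0.5, 0.5, 0.5]
ft_force: [1.2, -0.8, 1.6]
grip_width: 0.0315
```

```bash
python3 mv.py .524 -.260 .11 88.7
```

```text
t 11.05 pos [0.6465 0.0583 0.0337] jaw 90.0 w 0.0315 f [ 1.2 -0.8  1.6]
shift [-0.1523  0.245  -0.6367] turn [ 0.0072 -0.0001 -0.    ] dist 0.349 rotdeg 1.3 j [ 0.05  0.71 -0.26  1.68  0.23  0.79  1.26]
```

Request:
{"name": "send_rows", "arguments": {
  "commands": [
    [[-0.01,0,0],[0,0,0],1],
    [[-0.04,0,0],[0,0,0],1],
    [[-0.08,0,0],[0,0,0],1],
    [[-0.12,0,0],[0,0,0],1],
    [[-0.145,0.01,-0.026],[0,0,0],1],
    [[-0.152,0.035,-0.09],[0.002,0,0],1],
    [[-0.152,0.065,-0.17],[0.004,0,0],1],
    [[-0.152,0.096,-0.25],[0.005,0,0],1],
    [[-0.152,0.127,-0.33],[0.006,0,0],1],
    [[-0.152,0.158,-0.41],[0.007,0,0],1],
    [[-0.152,0.189,-0.49],[0.007,0,0],1],
    [[-0.152,0.212,-0.55],[0.007,0,0],1]
  ]
}}

```text
time: 12.25
tcp_pos: [0.538, -0.2208, 0.1103]
tool_rot: [-0.494, 0.507, 0.493, 0.506]
ft_force: [0.6, -0.1, -1.9]
grip_width: 0.0313
```

```bash
python3 mv.py .524 -.260 .07 88.7
```

```text
t 12.25 pos [ 0.538  -0.2208  0.1103] jaw 88.5 w 0.0313 f [ 0.6 -0.1 -1.9]
shift [ 0.0808  0.0259 -0.0789] turn [-0.0009 -0.0006 -0.0002] dist 0.058 rotdeg 0.2 j [ 0.53  0.5  -0.25  1.83  0.16  0.84  1.75]
```

Request:
{"name": "send_rows", "arguments": {
  "commands": [
    [[0.005,0.01,-0.03],[0,0,0],1],
    [[0.02,0.02,-0.06],[0,0,0],1],
    [[0.04,0.03,-0.08],[0,0,0],1],
    [[0.06,0.032,-0.085],[0,0,0],1],
    [[0.075,0.032,-0.085],[0,0,0],1],
    [[0.08,0.032,-0.085],[0,0,0],1],
    [[0.08,0.032,-0.085],[0,0,0],1]
  ]
}}

```text
time: 12.95
tcp_pos: [0.5238, -0.2567, 0.0688]
tool_rot: [-0.494, 0.505, 0.496, 0.505]
ft_force: [-1.6, -0.3, -1.2]
grip_width: 0.0319
```

```bash
python3 mv.py .524 -.260 .0388 88.7
python3 - <<'E'
from station import capture
from h import *
c=capture('side'); pickle.dump(c,open('side5.pkl','wb')); crop(c,270,80,150,120,5,'pics/s5.png')
E
```

```text
t 12.95 pos [ 0.5238 -0.2567  0.0688] jaw 88.9 w 0.0319 f [-1.6 -0.3 -1.2]
shift [ 0.0601 -0.0006 -0.0066] turn [ 0.0009  0.0004 -0.0003] dist 0.03 rotdeg 0.2 j [ 0.59  0.56 -0.23  1.84  0.17  0.76  1.82]
```

View pics/s5.png

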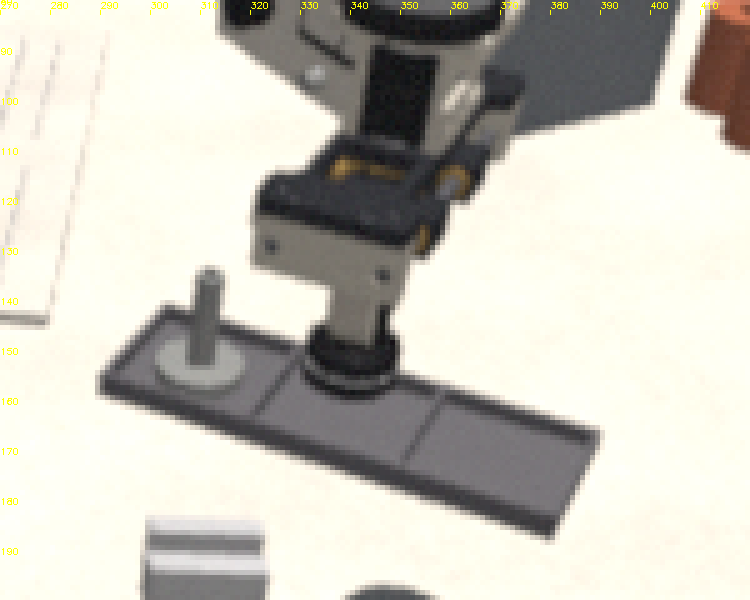

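Request:
{"name": "send_rows", "arguments": {
  "commands": [
    [[0.01,0,-0.004],[0,0,0],1],
    [[0.025,0,-0.004],[0,0,0],1],
    [[0.04,0,-0.004],[0,0,0],1],
    [[0.05,0,-0.004],[0,0,0],1],
    [[0.054,0,-0.004],[0,0,0],1],
    [[0.057,0,-0.004],[0,0,0],1],
    [[0.059,0,-0.004],[0,0,0],1],
    [[0.06,0,-0.004],[0,0,0],1],
    [[0.06,0,-0.004],[0,0,0],1]
  ]
}}

```text
time: 13.9
tcp_pos: [0.5237, -0.2606, 0.0398]
tool_rot: [-0.495, 0.505, 0.494, 0.505]
ft_force: [0.2, -0.0, -2.7]
grip_width: 0.0313
```

Request:
{"name": "send_rows", "arguments": {
  "commands": [
    [[0.001,0,0],[0,0,0],1],
    [[0.001,0,0],[0,0,0],1]
  ]
}}

```text
time: 14.1
tcp_pos: [0.5236, -0.2606, 0.0393]
tool_rot: [-0.495, 0.505, 0.494, 0.506]
ft_force: [1.4, -0.5, -0.6]
grip_width: 0.0314
```

Request:
{"name": "send_rows", "arguments": {
  "commands": [
    [[0.001,0,0],[0,0,0],1],
    [[0.001,0,0],[0,0,0],1]
  ]
}}

```text
time: 14.3
tcp_pos: [0.5236, -0.2606, 0.0387]
tool_rot: [-0.495, 0.505, 0.494, 0.506]
ft_force: [-0.4, -1.0, -1.6]
grip_width: 0.0313
```

Request:
{"name": "send_rows", "arguments": {
  "commands": [
    [[0.001,0,0],[0,0,0],1],
    [[0.001,0,0],[0,0,0],1]
  ]
}}

```text
time: 14.5
tcp_pos: [0.5236, -0.2606, 0.0387]
tool_rot: [-0.495, 0.505, 0.494, 0.505]
ft_force: [-2.5, 0.3, 3.9]
grip_width: 0.0313
```

Request:
{"name": "send_rows", "arguments": {
  "commands": [
    [[0,0,0],[0,0,0],0.55],
    [[0,0,0],[0,0,0],0.3],
    [[0,0,0],[0,0,0],0.2],
    [[0,0,0],[0,0,0],0.1],
    [[-0.02,0,0],[0,0,0],0],
    [[-0.06,0,0],[0,0,0],0],
    [[-0.11,0,0],[0,0,0],0],
    [[-0.16,0,0],[0,0,0],0],
    [[-0.18,0,0],[0,0,0],0],
    [[-0.18,0,0],[0,0,0],0]
  ]
}}

```text
time: 15.5
tcp_pos: [0.5249, -0.2612, 0.1302]
tool_rot: [-0.496, 0.505, 0.493, 0.506]
ft_force: [-0.4, -0.2, 0.0]
grip_width: 0.0917
```

```bash
python3 mv.py .531 -.071 .11 117.5;python3 - <<'E'
from station import capture
from h import *
c=capture('side'); pickle.dump(c,open('side6.pkl','wb')); crop(c,270,80,150,140,5,'pics/s6.png')
E
```

```text
t 15.5 pos [ 0.5249 -0.2612  0.1302] jaw 88.7 w 0.0917 f [-0.4 -0.2  0. ]
shift [ 0.0398 -0.0037  0.3807] turn [-0.1598 -0.0008  0.001 ] dist 0.191 rotdeg 28.8 j [ 0.61  0.48 -0.25  1.81  0.15  0.87  1.84]
```

View pics/s6.png

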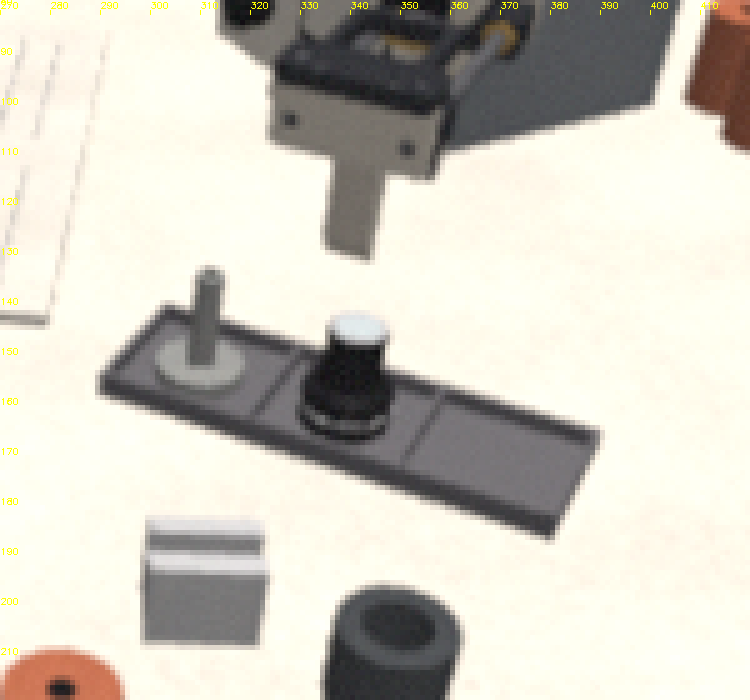

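The eyepiece stands upright in the middle compartment at (343,160). The block is next, at yaw 0.48.

Request:
{"name": "send_rows", "arguments": {
  "commands": [
    [[0,0,0.03],[-0.01,0,0],0],
    [[0,0,0.08],[-0.03,0,0],0],
    [[0,0,0.14],[-0.055,0,0],0],
    [[0.01,-0.001,0.2],[-0.08,0,0],0],
    [[0.02,-0.002,0.26],[-0.105,0,0],0],
    [[0.03,-0.003,0.31],[-0.13,0,0],0],
    [[0.035,-0.0037,0.35],[-0.15,0,0],0],
    [[0.04,-0.0037,0.37],[-0.16,0,0],0],
    [[0.04,-0.0037,0.38],[-0.16,0,0],0],
    [[0.04,-0.0037,0.38],[-0.16,0,0],0]
  ]
}}

```text
time: 16.55
tcp_pos: [0.5297, -0.0707, 0.1082]
tool_rot: [0.605, -0.367, -0.605, -0.367]
ft_force: [0.0, 0.5, -0.7]
grip_width: 0.0916
```

```bash
python3 mv.py .531 -.071 .018 117.5;python3 - <<'E'
from station import capture
from h import *
c=capture('side'); pickle.dump(c,open('side7.pkl','wb')); crop(c,230,110,150,120,5,'pics/s7.png')
E
```

```text
t 16.55 pos [ 0.5297 -0.0707  0.1082] jaw 117.5 w 0.0916 f [ 0.   0.5 -0.7]
shift [ 0.1803 -0.0021 -0.0018] turn [ 0.0001 -0.     -0.0001] dist 0.09 rotdeg 0.0 j [ 0.41  0.45 -0.4   1.94  0.24  0.8   1.93]
```

View pics/s7.png

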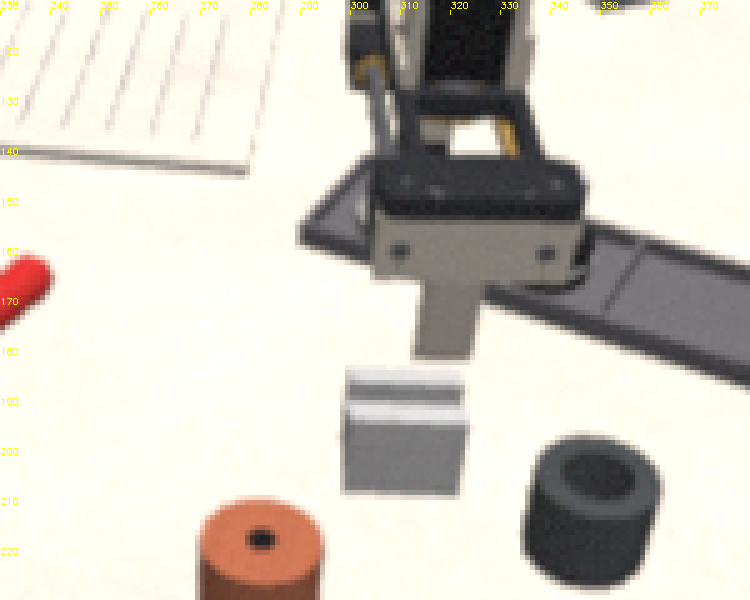

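Request:
{"name": "send_rows", "arguments": {
  "commands": [
    [[0.02,-0.002,-0.002],[0,0,0],0],
    [[0.06,-0.002,-0.002],[0,0,0],0],
    [[0.1,-0.002,-0.002],[0,0,0],0],
    [[0.135,-0.002,-0.002],[0,0,0],0],
    [[0.16,-0.002,-0.002],[0,0,0],0],
    [[0.173,-0.002,-0.002],[0,0,0],0],
    [[0.18,-0.002,-0.002],[0,0,0],0],
    [[0.18,-0.002,-0.002],[0,0,0],0.35],
    [[0.18,-0.002,-0.002],[0,0,0],0.45],
    [[0.18,-0.002,-0.002],[0,0,0],0.5],
    [[0.18,-0.002,-0.002],[0,0,0],0.55],
    [[0.18,-0.002,-0.002],[0,0,0],1]
  ],
  "squeeze": 30
}}

```text
time: 17.8
tcp_pos: [0.5312, -0.0711, 0.0186]
tool_rot: [0.605, -0.367, -0.604, -0.367]
ft_force: [0.3, 0.6, -1.3]
grip_width: 0.0562
```

Request:
{"name": "send_rows", "arguments": {
  "commands": [
    [[0,0,0],[0,0,0],1],
    [[0,0,0],[0,0,0],1],
    [[0,0,0],[0,0,0],1],
    [[0,0,0],[0,0,0],1],
    [[0,0,0],[0,0,0],1]
  ]
}}

```text
time: 18.3
tcp_pos: [0.5315, -0.0715, 0.0185]
tool_rot: [0.605, -0.367, -0.604, -0.367]
ft_force: [1.0, -1.8, 2.7]
grip_width: 0.0396
```

```bash
python3 mv.py .440 -.258 .098 88.7
```

```text
t 18.3 pos [ 0.5315 -0.0715  0.0185] jaw 117.5 w 0.0396 f [ 1.  -1.8  2.7]
shift [-0.1591  0.3345 -0.2465] turn [ 0.1601 -0.0002  0.0003] dist 0.222 rotdeg 28.8 j [ 0.36  0.6  -0.34  1.97  0.32  0.63  1.86]
```

Request:
{"name": "send_rows", "arguments": {
  "commands": [
    [[-0.01,0,0],[0,0,0],1],
    [[-0.05,0,0],[0,0,0],1],
    [[-0.1,0,0],[0,0,0],1],
    [[-0.14,0.015,-0.01],[0.01,0,0],1],
    [[-0.159,0.06,-0.045],[0.03,0,0],1],
    [[-0.159,0.12,-0.09],[0.06,0,0],1],
    [[-0.159,0.18,-0.133],[0.09,0,0],1],
    [[-0.159,0.24,-0.177],[0.12,0,0],1],
    [[-0.159,0.29,-0.214],[0.145,0,0],1],
    [[-0.159,0.325,-0.24],[0.16,0,0],1],
    [[-0.159,0.3345,-0.2465],[0.16,0,0],1],
    [[-0.159,0.3345,-0.2465],[0.16,0,0],1]
  ]
}}

```text
time: 19.5
tcp_pos: [0.4392, -0.2576, 0.0975]
tool_rot: [-0.494, 0.505, 0.495, 0.506]
ft_force: [0.6, 0.8, -1.9]
grip_width: 0.0402
```

```bash
python3 mv.py .440 -.258 .0235 88.7;python3 - <<'E'
from station import capture
from h import *
c=capture('side'); pickle.dump(c,open('side8.pkl','wb')); crop(c,280,90,150,120,5,'pics/s8.png')
E
```

```text
t 19.5 pos [ 0.4392 -0.2576  0.0975] jaw 88.7 w 0.0402 f [ 0.6  0.8 -1.9]
shift [ 0.1479 -0.0016 -0.001 ] turn [ 0.0002  0.0002 -0.0002] dist 0.074 rotdeg 0.1 j [ 0.68  0.41 -0.25  2.01  0.14  0.74  1.9 ]
```

View pics/s8.png

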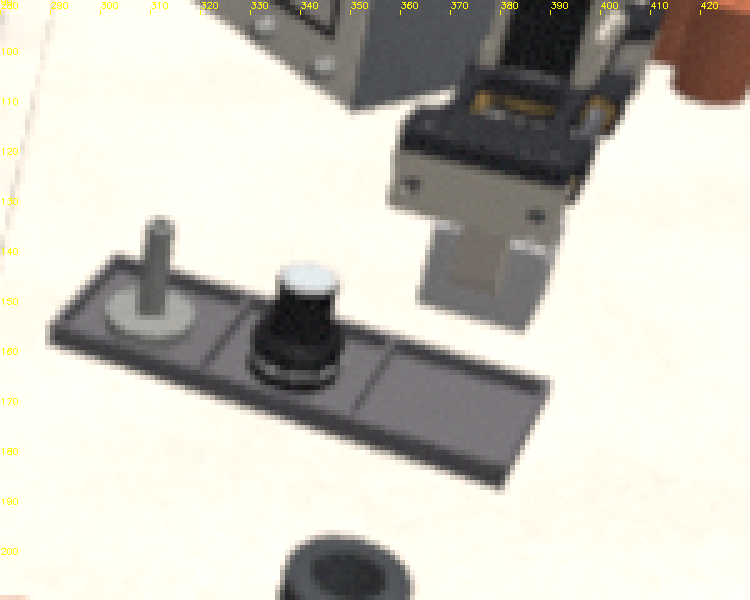

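Request:
{"name": "send_rows", "arguments": {
  "commands": [
    [[0.02,0,0],[0,0,0],1],
    [[0.05,0,0],[0,0,0],1],
    [[0.08,0,0],[0,0,0],1],
    [[0.105,0,0],[0,0,0],1],
    [[0.122,0,0],[0,0,0],1],
    [[0.132,0,0],[0,0,0],1],
    [[0.139,0,0],[0,0,0],1],
    [[0.143,0,0],[0,0,0],1],
    [[0.145,0,0],[0,0,0],1],
    [[0.146,0,0],[0,0,0],1],
    [[0.146,0,0],[0,0,0],1]
  ]
}}

```text
time: 20.65
tcp_pos: [0.4398, -0.2579, 0.025]
tool_rot: [-0.495, 0.505, 0.494, 0.506]
ft_force: [0.9, -0.4, -2.1]
grip_width: 0.0399
```

Request:
{"name": "send_rows", "arguments": {
  "commands": [
    [[0.001,0,0],[0,0,0],1],
    [[0.001,0,0],[0,0,0],1]
  ]
}}

```text
time: 20.85
tcp_pos: [0.4397, -0.2578, 0.0243]
tool_rot: [-0.495, 0.505, 0.494, 0.506]
ft_force: [-0.1, 1.0, -2.1]
grip_width: 0.0395
```

Request:
{"name": "send_rows", "arguments": {
  "commands": [
    [[0.001,0,0],[0,0,0],1],
    [[0.001,0,0],[0,0,0],1]
  ]
}}

```text
time: 21.05
tcp_pos: [0.4396, -0.2577, 0.0237]
tool_rot: [-0.494, 0.505, 0.494, 0.505]
ft_force: [-0.3, 0.1, -3.1]
grip_width: 0.0401
```

Request:
{"name": "send_rows", "arguments": {
  "commands": [
    [[0.001,0,0],[0,0,0],1],
    [[0.001,0,0],[0,0,0],1]
  ]
}}

```text
time: 21.25
tcp_pos: [0.4396, -0.2577, 0.0234]
tool_rot: [-0.494, 0.506, 0.494, 0.505]
ft_force: [-1.3, -0.1, 2.8]
grip_width: 0.04
```

Request:
{"name": "send_rows", "arguments": {
  "commands": [
    [[0.001,0,0],[0,0,0],1],
    [[0.001,0,0],[0,0,0],1]
  ]
}}

```text
time: 21.45
tcp_pos: [0.4396, -0.2577, 0.0234]
tool_rot: [-0.495, 0.506, 0.494, 0.505]
ft_force: [-3.3, 1.3, 8.4]
grip_width: 0.0398
```

Request:
{"name": "send_rows", "arguments": {
  "commands": [
    [[0,0,0],[0,0,0],0.45],
    [[0,0,0],[0,0,0],0.3],
    [[0,0,0],[0,0,0],0.2],
    [[0,0,0],[0,0,0],0.1],
    [[-0.02,0,0],[0,0,0],0],
    [[-0.06,0,0],[0,0,0],0],
    [[-0.11,0,0],[0,0,0],0],
    [[-0.16,0,0],[0,0,0],0],
    [[-0.2,0,0],[0,0,0],0],
    [[-0.22,0,0],[0,0,0],0],
    [[-0.22,0,0],[0,0,0],0]
  ]
}}

```text
time: 22.55
tcp_pos: [0.4406, -0.2583, 0.1344]
tool_rot: [-0.496, 0.505, 0.493, 0.506]
ft_force: [-0.4, 1.2, 0.1]
grip_width: 0.0918
```

```bash
python3 mv.py .4463 .0645 .13 90;python3 - <<'E'
from station import capture
from h import *
c=capture('side'); pickle.dump(c,open('side9.pkl','wb')); crop(c,280,90,150,120,5,'pics/s9.png')
print(proj(c,[.4463,.0645,.066]), proj(c,[.437,-.0625,.045]))
crop(c,290,190,100,90,6,'pics/s9b.png')
E
```

```text
t 22.55 pos [ 0.4406 -0.2583  0.1344] jaw 88.7 w 0.0918 f [-0.4  1.2  0.1]
shift [0.0076 0.003  0.6457] turn [-0.007  -0.0006  0.0009] dist 0.323 rotdeg 1.3 j [ 0.7   0.35 -0.26  1.99  0.12  0.81  1.92]
[[327.37757876 234.47834284]] [[350.60068287 205.39606515]]
```

View pics/s9.png

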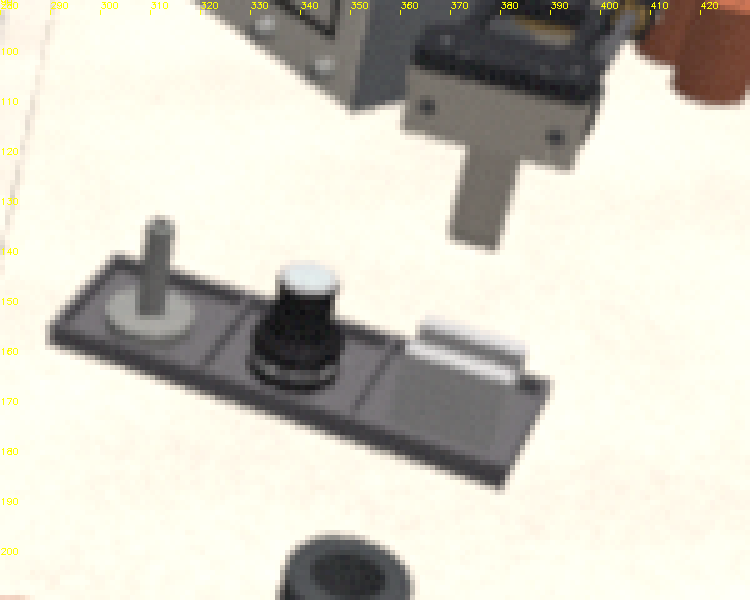

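View pics/s9b.png

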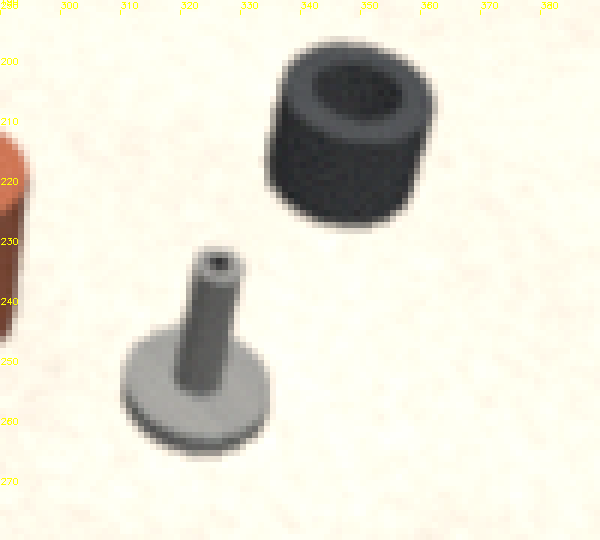

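Long tray: all three pieces stand upright in their own compartments (310,150), (341,160) and (372,163). Next is the second post.

Request:
{"name": "send_rows", "arguments": {
  "commands": [
    [[0,0,0.03],[0,0,0],0],
    [[0,0,0.09],[0,0,0],0],
    [[0,0,0.16],[-0.002,0,0],0],
    [[0,0,0.24],[-0.004,0,0],0],
    [[0,0.001,0.32],[-0.005,0,0],0],
    [[0.003,0.001,0.4],[-0.006,0,0],0],
    [[0.005,0.002,0.48],[-0.007,0,0],0],
    [[0.006,0.003,0.55],[-0.007,0,0],0],
    [[0.0076,0.003,0.6],[-0.007,0,0],0],
    [[0.0076,0.003,0.63],[-0.007,0,0],0],
    [[0.0076,0.003,0.6457],[-0.007,0,0],0],
    [[0.0076,0.003,0.6457],[-0.007,0,0],0]
  ]
}}

```text
time: 23.8
tcp_pos: [0.4441, 0.0666, 0.1281]
tool_rot: [-0.5, 0.5, 0.501, 0.499]
ft_force: [0.3, 0.3, 0.0]
grip_width: 0.0919
```

```bash
python3 mv.py .4463 .0645 .0305 90;python3 - <<'E'
from station import capture
from h import *
c=capture('side'); pickle.dump(c,open('side10.pkl','wb')); crop(c,250,160,150,120,5,'pics/s10.png')
E
```

```text
t 23.8 pos [0.4441 0.0666 0.1281] jaw 90.2 w 0.0919 f [0.3 0.3 0. ]
shift [ 0.1953 -0.0047 -0.0043] turn [ 0.0008  0.0001 -0.0006] dist 0.098 rotdeg 0.2 j [ 0.17  0.28 -0.43  2.12  0.17  0.77  1.21]
```

View pics/s10.png

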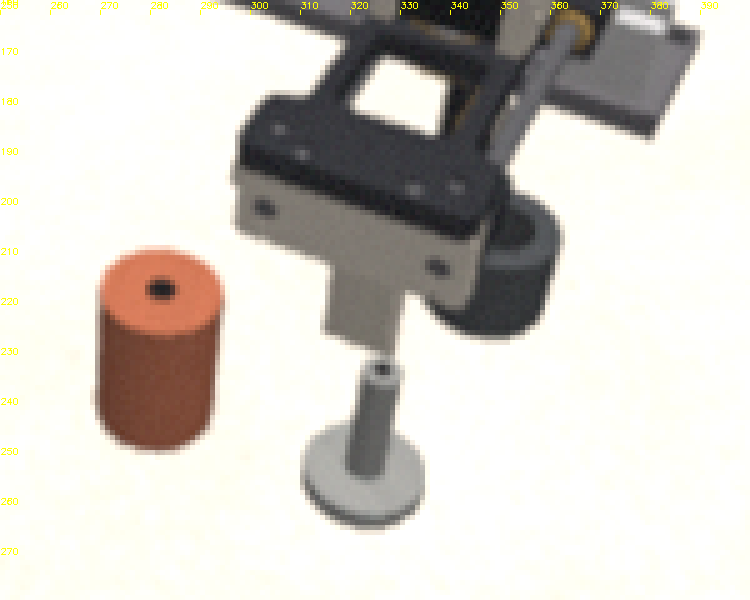

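Request:
{"name": "send_rows", "arguments": {
  "commands": [
    [[0.02,-0.003,-0.003],[0,0,0],0],
    [[0.06,-0.0045,-0.004],[0,0,0],0],
    [[0.1,-0.0045,-0.004],[0,0,0],0],
    [[0.14,-0.0045,-0.004],[0,0,0],0],
    [[0.17,-0.0045,-0.004],[0,0,0],0],
    [[0.187,-0.0045,-0.004],[0,0,0],0],
    [[0.195,-0.0045,-0.004],[0,0,0],0],
    [[0.195,-0.0045,-0.004],[0,0,0],0.4],
    [[0.195,-0.0045,-0.004],[0,0,0],0.7],
    [[0.195,-0.0045,-0.004],[0,0,0],0.75],
    [[0.195,-0.0045,-0.004],[0,0,0],0.8],
    [[0.195,-0.0045,-0.004],[0,0,0],0.85]
  ],
  "squeeze": 30
}}

```text
time: 25.05
tcp_pos: [0.4478, 0.0631, 0.0318]
tool_rot: [-0.5, 0.5, 0.5, 0.5]
ft_force: [-0.0, -0.8, -0.6]
grip_width: 0.0562
```

Request:
{"name": "send_rows", "arguments": {
  "commands": [
    [[0,0,0],[0,0,0],0.85],
    [[0,0,0],[0,0,0],0.9],
    [[0,0,0],[0,0,0],1],
    [[0,0,0],[0,0,0],1],
    [[0,0,0],[0,0,0],1],
    [[0,0,0],[0,0,0],1],
    [[0,0,0],[0,0,0],1],
    [[0,0,0],[0,0,0],1]
  ]
}}

```text
time: 25.85
tcp_pos: [0.4474, 0.0631, 0.0313]
tool_rot: [-0.5, 0.5, 0.5, 0.5]
ft_force: [-0.0, -0.8, 0.2]
grip_width: 0.0149
```

```bash
python3 mv.py .515 .2525 .12 82.3
```

```text
t 25.85 pos [0.4474 0.0631 0.0313] jaw 90.0 w 0.0149 f [-0.  -0.8  0.2]
shift [-0.1773 -0.1352  0.3788] turn [ 0.0428  0.     -0.0001] dist 0.22 rotdeg 7.7 j [ 0.1   0.47 -0.35  2.17  0.3   0.55  1.1 ]
```

Request:
{"name": "send_rows", "arguments": {
  "commands": [
    [[-0.01,0,0],[0,0,0],1],
    [[-0.05,0,0],[0,0,0],1],
    [[-0.1,0,0],[0,0,0],1],
    [[-0.145,-0.005,0.015],[0,0,0],1],
    [[-0.17,-0.02,0.06],[0.005,0,0],1],
    [[-0.177,-0.045,0.125],[0.012,0,0],1],
    [[-0.177,-0.07,0.195],[0.02,0,0],1],
    [[-0.177,-0.095,0.265],[0.03,0,0],1],
    [[-0.177,-0.118,0.33],[0.04,0,0],1],
    [[-0.177,-0.13,0.365],[0.043,0,0],1],
    [[-0.177,-0.135,0.379],[0.043,0,0],1],
    [[-0.177,-0.135,0.379],[0.043,0,0],1]
  ]
}}

```text
time: 27.05
tcp_pos: [0.5145, 0.2533, 0.1197]
tool_rot: [-0.465, 0.532, 0.466, 0.532]
ft_force: [0.3, 0.3, -2.7]
grip_width: 0.0149
```

```bash
python3 mv.py .5154 .2526 .037 82.3;python3 - <<'E'
from station import capture
from h import *
c=capture('side'); pickle.dump(c,open('side11.pkl','wb')); crop(c,150,180,187,150,4,'pics/s11.png')
c=capture('top'); pickle.dump(c,open('top11.pkl','wb')); crop(c,110,150,150,120,5,'pics/t11.png')
E
```

```text
t 27.05 pos [0.5145 0.2533 0.1197] jaw 82.4 w 0.0149 f [ 0.3  0.3 -2.7]
shift [ 0.1654 -0.0021 -0.0011] turn [ 0.0004 -0.     -0.0002] dist 0.083 rotdeg 0.1 j [-0.18  0.49 -0.41  1.84  0.25  0.86  0.72]
```

View pics/s11.png

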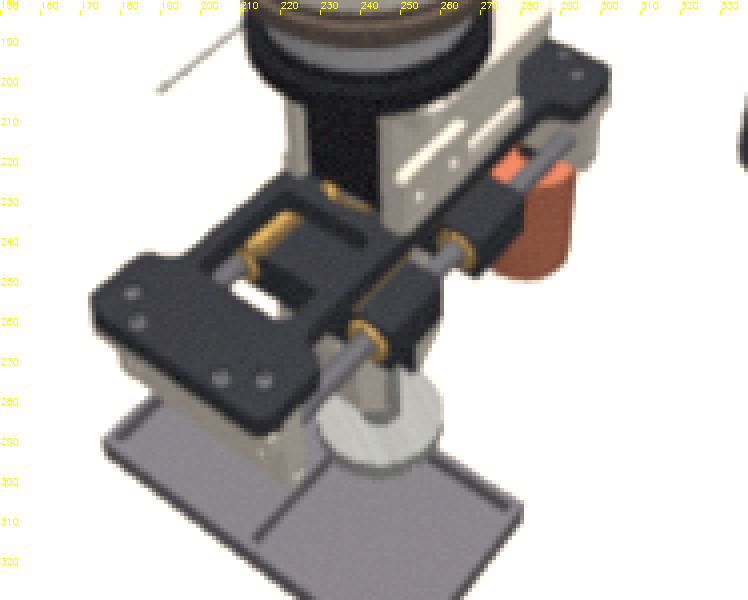

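View pics/t11.png

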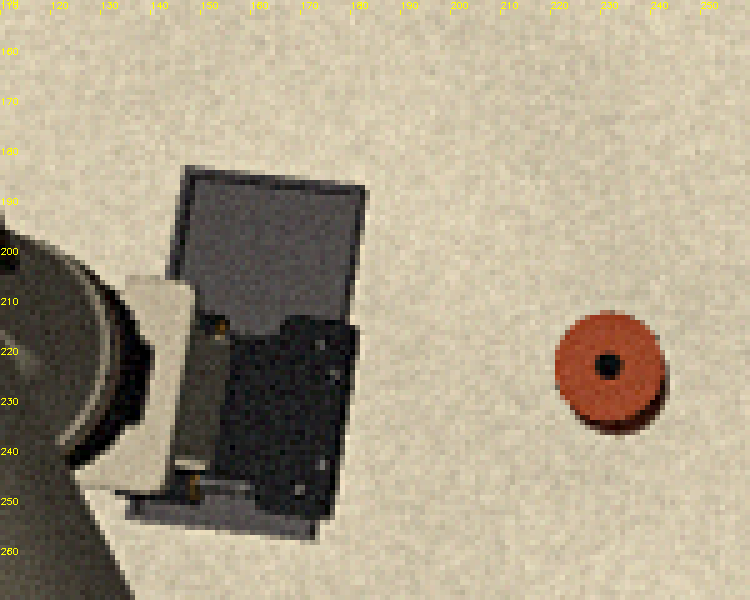

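Run:
```python
from fit import *
c=load('side0'); im=cv2.resize(c['pixels'],None,fx=5,fy=5,interpolation=0)
for x,y in((.5154,.2526),(.5986,.2414)):
    p=proj(c,circ(.028,.005)+[x,y,0]); cv2.polylines(im,[np.int32((p+.5)*5)],True,(0,0,255))
cv2.imwrite('pics/s0b.png',im[1260:1760,850:1450])
```

```text
(no output)
```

View pics/s0b.png

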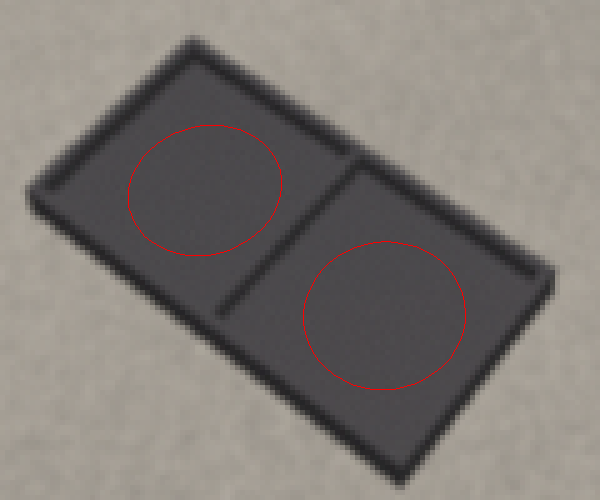

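Both planned floor positions are well centred. Lowering the post: 0.1197 → about 0.0375.

Request:
{"name": "send_rows", "arguments": {
  "commands": [
    [[0.02,-0.001,0],[0,0,0],1],
    [[0.06,-0.002,-0.001],[0,0,0],1],
    [[0.095,-0.002,-0.001],[0,0,0],1],
    [[0.12,-0.002,-0.001],[0,0,0],1],
    [[0.14,-0.002,-0.001],[0,0,0],1],
    [[0.15,-0.002,-0.001],[0,0,0],1],
    [[0.157,-0.002,-0.001],[0,0,0],1],
    [[0.161,-0.002,-0.001],[0,0,0],1],
    [[0.163,-0.002,-0.001],[0,0,0],1],
    [[0.164,-0.002,-0.001],[0,0,0],1],
    [[0.164,-0.002,-0.001],[0,0,0],1]
  ]
}}

```text
time: 28.25
tcp_pos: [0.5162, 0.2521, 0.0382]
tool_rot: [-0.465, 0.532, 0.465, 0.533]
ft_force: [0.6, -0.0, -1.5]
grip_width: 0.0152
```

Request:
{"name": "send_rows", "arguments": {
  "commands": [
    [[0.001,0,0],[0,0,0],1],
    [[0.001,0,0],[0,0,0],1]
  ]
}}

```text
time: 28.45
tcp_pos: [0.516, 0.252, 0.0376]
tool_rot: [-0.465, 0.533, 0.465, 0.533]
ft_force: [-0.4, -0.5, -2.0]
grip_width: 0.0149
```

Request:
{"name": "send_rows", "arguments": {
  "commands": [
    [[0.001,0,0],[0,0,0],1],
    [[0.001,0,0],[0,0,0],1]
  ]
}}

```text
time: 28.65
tcp_pos: [0.5159, 0.252, 0.0369]
tool_rot: [-0.465, 0.533, 0.465, 0.533]
ft_force: [-0.6, -0.3, -2.2]
grip_width: 0.0147
```

Request:
{"name": "send_rows", "arguments": {
  "commands": [
    [[0.001,0,0],[0,0,0],1],
    [[0.001,0,0],[0,0,0],1]
  ]
}}

```text
time: 28.85
tcp_pos: [0.5159, 0.252, 0.0364]
tool_rot: [-0.465, 0.533, 0.465, 0.533]
ft_force: [0.3, -0.4, -2.1]
grip_width: 0.0147
```

Request:
{"name": "send_rows", "arguments": {
  "commands": [
    [[0.001,0,0],[0,0,0],1],
    [[0.001,0,0],[0,0,0],1]
  ]
}}

```text
time: 29.05
tcp_pos: [0.516, 0.252, 0.0364]
tool_rot: [-0.465, 0.533, 0.465, 0.533]
ft_force: [-1.2, -1.5, 4.1]
grip_width: 0.0148
```

Request:
{"name": "send_rows", "arguments": {
  "commands": [
    [[0,0,0],[0,0,0],0.7],
    [[0,0,0],[0,0,0],0.4],
    [[0,0,0],[0,0,0],0.4],
    [[0,0,0],[0,0,0],0.4],
    [[-0.02,0,0],[0,0,0],0.2],
    [[-0.06,0,0],[0,0,0],0],
    [[-0.11,0,0],[0,0,0],0],
    [[-0.16,0,0],[0,0,0],0],
    [[-0.19,0,0],[0,0,0],0],
    [[-0.2,0,0],[0,0,0],0],
    [[-0.2,0,0],[0,0,0],0]
  ]
}}

```text
time: 30.15
tcp_pos: [0.5163, 0.252, 0.1365]
tool_rot: [-0.465, 0.532, 0.465, 0.533]
ft_force: [0.6, -0.9, 0.4]
grip_width: 0.0912
```

```bash
python3 mv.py .438 -.0635 .12 90;python3 - <<'E'
from station import capture
from h import *
c=capture('side'); pickle.dump(c,open('side12.pkl','wb')); crop(c,150,180,187,150,4,'pics/s12.png')
E
```

```text
t 30.15 pos [0.5163 0.252  0.1365] jaw 82.3 w 0.0912 f [ 0.6 -0.9  0.4]
shift [ 0.0326  0.07   -0.6464] turn [-0.0431  0.0001  0.0004] dist 0.326 rotdeg 7.7 j [-0.17  0.47 -0.42  1.82  0.24  0.89  0.73]
```

View pics/s12.png

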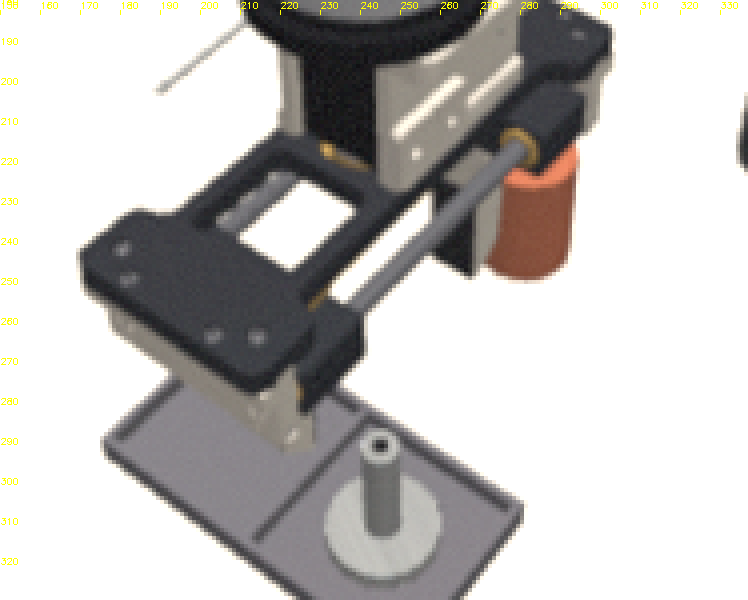

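The second post is upright in the near compartment at (243,310). Now the ring.

Request:
{"name": "send_rows", "arguments": {
  "commands": [
    [[0,0.003,-0.03],[0,0,0],0],
    [[0,0.01,-0.09],[-0.005,0,0],0],
    [[0,0.018,-0.16],[-0.01,0,0],0],
    [[0,0.026,-0.24],[-0.015,0,0],0],
    [[0,0.035,-0.32],[-0.02,0,0],0],
    [[0.01,0.043,-0.4],[-0.027,0,0],0],
    [[0.015,0.052,-0.48],[-0.034,0,0],0],
    [[0.02,0.06,-0.55],[-0.04,0,0],0],
    [[0.03,0.065,-0.6],[-0.043,0,0],0],
    [[0.0326,0.069,-0.635],[-0.043,0,0],0],
    [[0.0326,0.07,-0.6464],[-0.043,0,0],0],
    [[0.0326,0.07,-0.6464],[-0.043,0,0],0]
  ]
}}

```text
time: 31.4
tcp_pos: [0.4365, -0.0645, 0.119]
tool_rot: [-0.499, 0.501, 0.5, 0.5]
ft_force: [-0.1, 0.7, -0.9]
grip_width: 0.0919
```

```bash
python3 mv.py .438 -.0635 .018 90;python3 - <<'E'
from station import capture
from h import *
c=capture('side'); pickle.dump(c,open('side13.pkl','wb')); crop(c,290,120,130,120,5,'pics/s13.png')
E
```

```text
t 31.4 pos [ 0.4365 -0.0645  0.119 ] jaw 89.9 w 0.0919 f [-0.1  0.7 -0.9]
shift [ 0.2019 -0.0033  0.002 ] turn [-0.0008  0.     -0.0005] dist 0.101 rotdeg 0.2 j [ 0.41  0.28 -0.37  2.15  0.15  0.74  1.51]
```

View pics/s13.png

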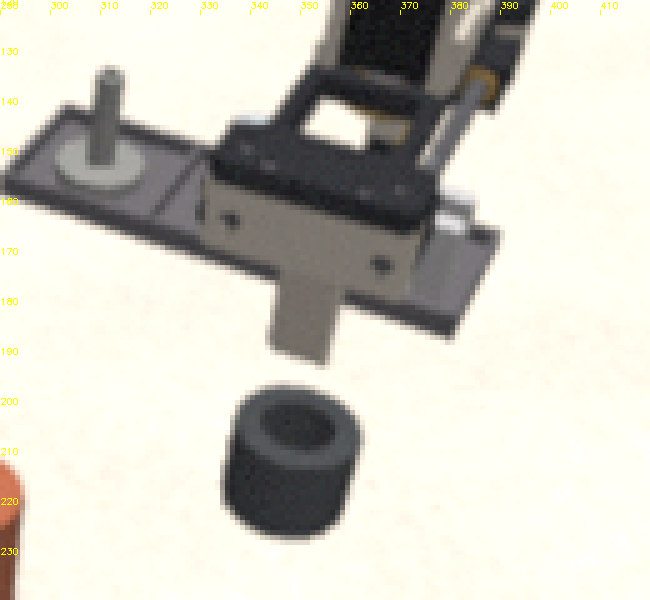

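Request:
{"name": "send_rows", "arguments": {
  "commands": [
    [[0.02,-0.002,0.001],[0,0,0],0],
    [[0.06,-0.003,0.002],[0,0,0],0],
    [[0.1,-0.003,0.002],[0,0,0],0],
    [[0.14,-0.003,0.002],[0,0,0],0],
    [[0.17,-0.003,0.002],[0,0,0],0],
    [[0.19,-0.003,0.002],[0,0,0],0],
    [[0.2,-0.003,0.002],[0,0,0],0],
    [[0.2,-0.003,0.002],[0,0,0],0],
    [[0.2,-0.003,0.002],[0,0,0],0.25],
    [[0.2,-0.003,0.002],[0,0,0],0.33],
    [[0.2,-0.003,0.002],[0,0,0],0.38],
    [[0.2,-0.003,0.002],[0,0,0],0.4]
  ],
  "squeeze": 40
}}

```text
time: 32.65
tcp_pos: [0.4395, -0.0627, 0.0201]
tool_rot: [-0.5, 0.5, 0.5, 0.5]
ft_force: [-0.3, 0.2, -0.1]
grip_width: 0.0645
```

Request:
{"name": "send_rows", "arguments": {
  "commands": [
    [[0,0,0],[0,0,0],0.5],
    [[0,0,0],[0,0,0],1],
    [[0,0,0],[0,0,0],1],
    [[0,0,0],[0,0,0],1],
    [[0,0,0],[0,0,0],1]
  ]
}}

```text
time: 33.15
tcp_pos: [0.4395, -0.0631, 0.0199]
tool_rot: [-0.5, 0.5, 0.5, 0.5]
ft_force: [-0.3, -3.3, 5.6]
grip_width: 0.0552
```

```bash
python3 mv.py .5986 .2414 .12 82.3
```

```text
t 33.15 pos [ 0.4395 -0.0631  0.0199] jaw 90.0 w 0.0552 f [-0.3 -3.3  5.6]
shift [-0.2004 -0.318   0.609 ] turn [ 0.0426 -0.0002  0.0002] dist 0.358 rotdeg 7.7 j [ 0.33  0.48 -0.29  2.19  0.28  0.51  1.4 ]
```

Request:
{"name": "send_rows", "arguments": {
  "commands": [
    [[-0.01,0,0],[0,0,0],1],
    [[-0.04,0,0],[0,0,0],1],
    [[-0.09,0,0],[0,0,0],1],
    [[-0.14,0,0],[0,0,0],1],
    [[-0.18,-0.01,0.02],[0,0,0],1],
    [[-0.2,-0.036,0.07],[0.003,0,0],1],
    [[-0.2,-0.068,0.13],[0.007,0,0],1],
    [[-0.2,-0.104,0.2],[0.012,0,0],1],
    [[-0.2,-0.14,0.27],[0.017,0,0],1],
    [[-0.2,-0.178,0.34],[0.022,0,0],1],
    [[-0.2,-0.214,0.41],[0.028,0,0],1],
    [[-0.2,-0.24,0.46],[0.032,0,0],1]
  ]
}}

```text
time: 34.35
tcp_pos: [0.5586, 0.171, 0.1189]
tool_rot: [-0.474, 0.524, 0.476, 0.524]
ft_force: [-0.5, -0.2, -4.2]
grip_width: 0.0551
```

Request:
{"name": "send_rows", "arguments": {
  "commands": [
    [[0,-0.02,0.047],[0.003,0,0],1],
    [[0,-0.042,0.095],[0.006,0,0],1],
    [[0,-0.055,0.125],[0.008,0,0],1],
    [[0,-0.06,0.145],[0.01,0,0],1],
    [[0,-0.063,0.152],[0.0106,0,0],1],
    [[0,-0.063,0.152],[0.0106,0,0],1]
  ]
}}

```text
time: 34.95
tcp_pos: [0.5973, 0.2398, 0.119]
tool_rot: [-0.465, 0.533, 0.466, 0.532]
ft_force: [0.2, 0.1, -4.4]
grip_width: 0.0553
```

```bash
python3 mv.py .5986 .2414 .0249 82.3;python3 - <<'E'
from station import capture
from h import *
c=capture('side'); pickle.dump(c,open('side14.pkl','wb')); crop(c,150,160,187,150,4,'pics/s14.png')
E
```

```text
t 34.95 pos [0.5973 0.2398 0.119 ] jaw 82.4 w 0.0553 f [ 0.2  0.1 -4.4]
shift [ 0.1881 -0.0024  0.0036] turn [ 0.0004 -0.0002 -0.0005] dist 0.094 rotdeg 0.1 j [-0.15  0.6  -0.37  1.65  0.26  0.94  0.82]
```

View pics/s14.png

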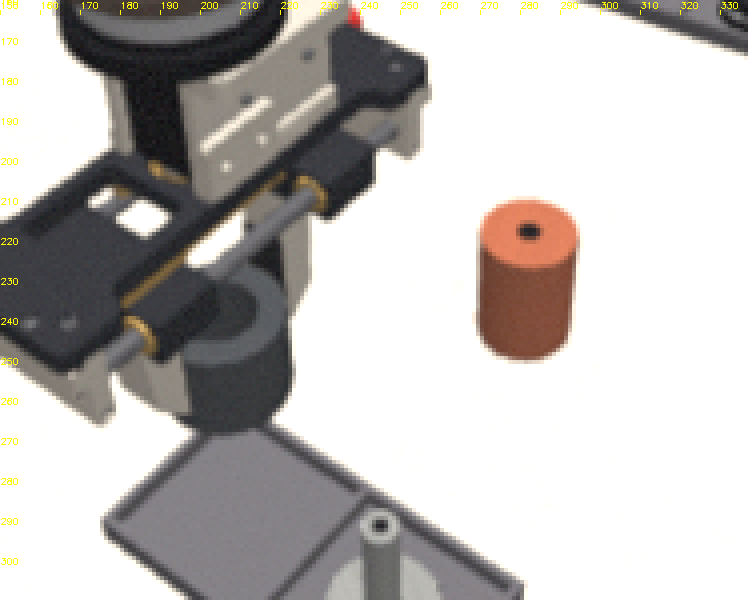

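Request:
{"name": "send_rows", "arguments": {
  "commands": [
    [[0.02,-0.001,0.002],[0,0,0],1],
    [[0.06,-0.002,0.003],[0,0,0],1],
    [[0.1,-0.002,0.003],[0,0,0],1],
    [[0.13,-0.002,0.003],[0,0,0],1],
    [[0.153,-0.002,0.003],[0,0,0],1],
    [[0.167,-0.002,0.003],[0,0,0],1],
    [[0.176,-0.002,0.003],[0,0,0],1],
    [[0.182,-0.002,0.003],[0,0,0],1],
    [[0.185,-0.002,0.003],[0,0,0],1],
    [[0.186,-0.002,0.003],[0,0,0],1],
    [[0.186,-0.002,0.003],[0,0,0],1]
  ]
}}

```text
time: 36.1
tcp_pos: [0.5996, 0.2414, 0.027]
tool_rot: [-0.466, 0.532, 0.465, 0.533]
ft_force: [-0.5, -0.2, -4.7]
grip_width: 0.055
```

Request:
{"name": "send_rows", "arguments": {
  "commands": [
    [[0.001,0,0],[0,0,0],1],
    [[0.001,0,0],[0,0,0],1]
  ]
}}

```text
time: 36.3
tcp_pos: [0.5995, 0.2413, 0.0263]
tool_rot: [-0.465, 0.532, 0.465, 0.532]
ft_force: [-0.1, 0.8, -4.7]
grip_width: 0.0554
```

Request:
{"name": "send_rows", "arguments": {
  "commands": [
    [[0.001,0,0],[0,0,0],1],
    [[0.001,0,0],[0,0,0],1]
  ]
}}

```text
time: 36.5
tcp_pos: [0.5993, 0.2412, 0.0256]
tool_rot: [-0.465, 0.532, 0.465, 0.532]
ft_force: [0.7, 0.1, -3.1]
grip_width: 0.0553
```

Request:
{"name": "send_rows", "arguments": {
  "commands": [
    [[0.001,0,0],[0,0,0],1],
    [[0.001,0,0],[0,0,0],1]
  ]
}}

```text
time: 36.7
tcp_pos: [0.5994, 0.2413, 0.0251]
tool_rot: [-0.465, 0.532, 0.465, 0.532]
ft_force: [0.8, -0.4, -4.1]
grip_width: 0.0549
```

Request:
{"name": "send_rows", "arguments": {
  "commands": [
    [[0.001,0,0],[0,0,0],1],
    [[0.001,0,0],[0,0,0],1]
  ]
}}

```text
time: 36.9
tcp_pos: [0.5994, 0.2413, 0.0251]
tool_rot: [-0.465, 0.532, 0.465, 0.532]
ft_force: [-2.1, -1.2, 1.6]
grip_width: 0.055
```

Contact. Release, then retreat upward.

Request:
{"name": "send_rows", "arguments": {
  "commands": [
    [[0,0,0],[0,0,0],0.3],
    [[0,0,0],[0,0,0],0.15],
    [[0,0,0],[0,0,0],0],
    [[0,0,0],[0,0,0],0],
    [[-0.02,0,0],[0,0,0],0],
    [[-0.06,0,0],[0,0,0],0],
    [[-0.12,0,0],[0,0,0],0],
    [[-0.18,0,0],[0,0,0],0],
    [[-0.24,0,0],[0,0,0],0],
    [[-0.28,0,0],[0,0,0],0],
    [[-0.3,0,0],[0,0,0],0]
  ]
}}

```text
time: 38.0
tcp_pos: [0.6006, 0.242, 0.178]
tool_rot: [-0.466, 0.531, 0.465, 0.534]
ft_force: [0.8, 0.7, -0.3]
grip_width: 0.0919
```

Request:
{"name": "send_rows", "arguments": {
  "commands": [
    [[-0.02,0.03,0.03],[0,0,0],0],
    [[-0.05,0.1,0.1],[0,0,0],0],
    [[-0.08,0.16,0.17],[0,0,0],0],
    [[-0.1,0.22,0.24],[0,0,0],0],
    [[-0.1,0.27,0.31],[0,0,0],0],
    [[-0.1,0.3,0.37],[0,0,0],0],
    [[-0.1,0.32,0.42],[0,0,0],0],
    [[-0.1,0.32,0.44],[0,0,0],0],
    [[-0.1,0.32,0.44],[0,0,0],0]
  ]
}}

```text
time: 38.9
tcp_pos: [0.4686, 0.4821, 0.2238]
tool_rot: [-0.466, 0.532, 0.467, 0.531]
ft_force: [0.1, -0.9, -0.5]
grip_width: 0.0918
```

Run:
```python
from station import capture,robot
from h import *
print(robot.state()['tcp_pos'],robot.state()['time'])
for n,w in(('side',(150,110,260,200)),('top',(125,115,280,180))):
    c=capture(n); pickle.dump(c,open(n+'15.pkl','wb')); crop(c,*w,3 if n=='side' else 2,f'pics/{n}15.png')
```

```text
[0.46864731 0.48208203 0.22379513] 38.9
```

View pics/side15.png

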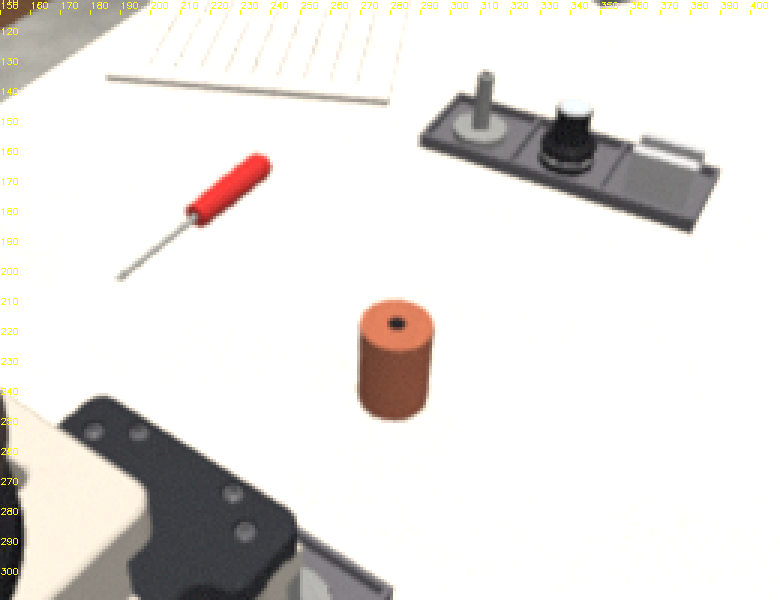

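View pics/top15.png

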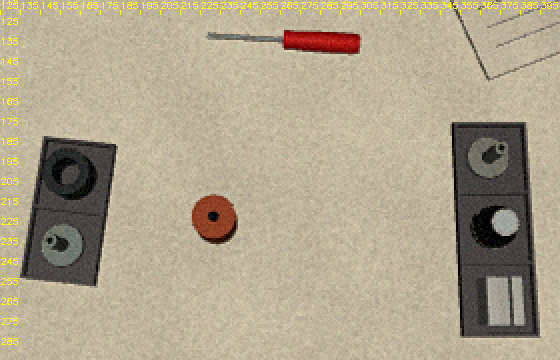

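Run:
```python
from h import *
t=load('top15');t0=load('top0');s=load('side15');s0=load('side0')
for n,a,b,(x,y,w,h) in(('roller top',t,t0,(215,205,35,38)),('screw top',t,t0,(222,122,90,25)),('roller side',s,s0,(262,203,42,52)),('screw side',s,s0,(185,155,62,55))):
    d=abs(a['pixels'][y:y+h,x:x+w].astype(int)-b['pixels'][y:y+h,x:x+w]).max(2); print(n,d.mean().round(2),(d>40).sum())
crop(t,130,175,60,90,6,'pics/t15b.png')
```

```text
roller top 5.2 0
screw top 5.34 0
roller side 14.47 36
screw side 19.94 157
```

View pics/t15b.png

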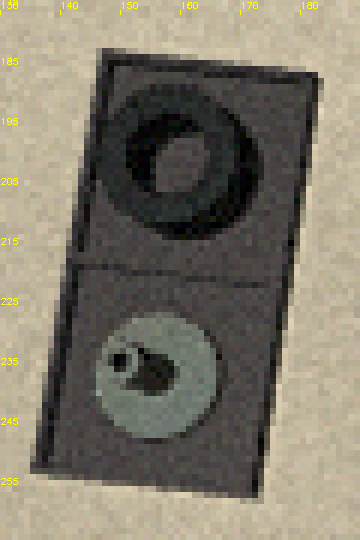

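Request:
{"name": "send_rows", "arguments": {
  "commands": [
    [[-0.02,0.03,0],[0,0,0],0],
    [[-0.06,0.08,0.03],[0,0,0],0],
    [[-0.1,0.14,0.06],[0,0,0],0],
    [[-0.14,0.2,0.08],[0,0,0],0],
    [[-0.16,0.25,0.1],[0,0,0],0],
    [[-0.16,0.28,0.12],[0,0,0],0],
    [[-0.16,0.3,0.13],[0,0,0],0],
    [[-0.16,0.3,0.13],[0,0,0],0]
  ]
}}

```text
time: 39.8
tcp_pos: [0.3288, 0.5651, 0.3039]
tool_rot: [-0.466, 0.532, 0.466, 0.531]
ft_force: [-0.2, -0.5, -0.6]
grip_width: 0.092
```

Run:
```python
from station import capture,robot
from h import *
print(robot.state()['tcp_pos'])
c=capture('side'); crop(c,150,200,187,150,4,'pics/s16.png')
s0=load('side0')
for n,(x,y,w,h) in(('roller',(255,195,56,64)),('screw',(180,150,72,64))):
    g=[cv2.cvtColor(i['pixels'][y:y+h,x:x+w],6).astype(np.float32) for i in(s0,c)]
    print(n,cv2.phaseCorrelate(*g),[a.mean() for a in g])
```

```text
[0.32884846 0.56507238 0.30387191]
roller ((0.03082706849268746, 0.15575257080488925), 0.7355751484632492) [np.float32(128.50223), np.float32(131.52957)]
screw ((-0.12146193977721964, 0.023490122824615156), 0.4748246644934018) [np.float32(146.76671), np.float32(149.10481)]
```

View pics/s16.png

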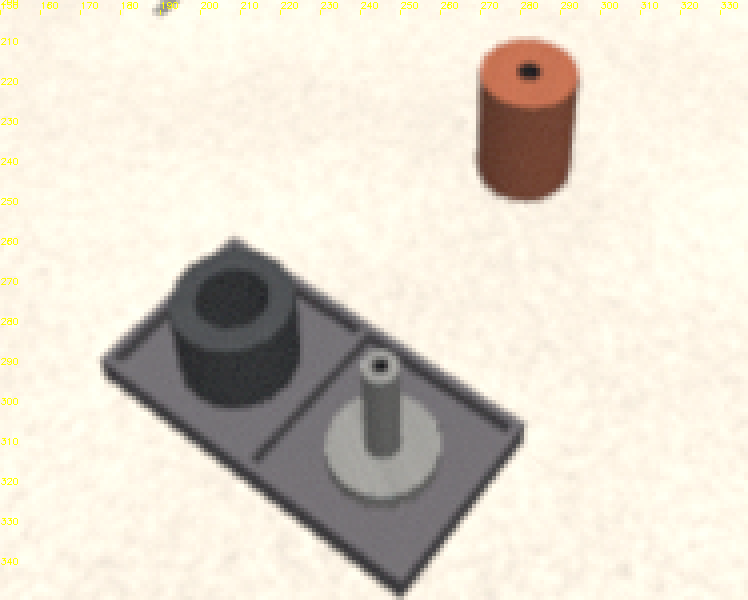

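The ring (207,285) and post (245,310) both sit flat in their own compartments. The roller and screwdriver have not moved, so I'm handing in.

```bash
python3 -c "
from station import order
print(order.hand_in())"
```

```text
the job is handed in; nothing more can be done
None
```

Both kits are made up and the job is handed in; the robot clock read about 40 s of the 134 s allowed.

- **Long tray:** one post holder, the eyepiece and the grooved block were placed in that order, each in its own compartment.
- **Short tray:** the other post holder and the bored ring were then placed, each in its own compartment.
- **Setting down:** each piece was lowered slowly until the wrist force showed contact. The highest reading at the end of any move was about 8 N, and the gripper was opened only then.

**Last checks:** the final pictures show all five pieces upright, flat and clear of the walls and dividers, with the gripper well away. The roller and screwdriver are where they were, with any shift under 0.2 px.

**Disagreements:**
- The top and side cameras differed by about 4–8 mm in y on most pieces and both trays. The gripper's known position matched the side view, so I leaned on that one, and every grasp and placing then fitted.
- A simple pixel comparison of the side pictures showed some difference around the roller and screwdriver. I put that down to brightness, because the alignment check found no movement.

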